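# Set up a culture dish under the camera and bring the lamp up to its preset

### The job

Set the small lidded culture dish down gently on the centre of the round glass window of the viewing station, under the camera, and let go of it. Then turn the dimmer lever until it lines up with the brass preset marker on its scale. Do not move the marker, do not knock the boom or its camera, and leave the other things on the bench as they are.

Things in the scene. Friction and masses are not known exactly. Their poses are not given: they have to be found in the camera images.
- station: Viewing station: fixed white light base, 200 (x) x 360 (y) x 50 mm high, flat top. Origin: centre of underside. Its x points away from the robot (turned up to 0.25 rad), y left, z up. Window on the right half of its top, dimmer lever on the left. Both lie under the boom: a tool pointing straight down cannot reach them; lean it 35 to 45 degrees, fingers pointing away from the robot and down.
- boom: Fixed camera stand; origin and axes as station. A 24 mm steel bar runs along station y at x = -15, z = 265 mm, from y = 155 to -130 mm; a bar along x at y = 155 joins it to a post at x = 80, y = 155. A camera, 44 mm diameter, hangs from the bar over the window (x = -15, y = -90), from z = 305 down to 210 mm (lens: lowest 20 mm, 30 mm diameter). Do not push it with over 8 N.
- window (a point): Centre of the round pale glass window (76 mm diameter with a 5 mm black rim, flush with the station's top), at station x = -10, y = -90, z = 50 mm. Axes as the station's.
- dish: The small culture dish: a solid closed disc 54 mm in diameter and 20 mm high (glass with a white lid), 40 to 85 g, loose on the bench to the right of the station. Origin: centre of its underside; z up. Grip it across its diameter, the tool leaning as it will lean over the window, so that it is set down level.
- dimmer (a joint): Angle of the dimmer lever about its upright pivot, rad, stops at -0.9 and 0.9. At 0 it points from the pivot to the station's front (-x); it grows counter-clockwise seen from above (knob goes right, station -y). Starts at -0.85 to -0.5, left of the marker. Friction, about 0.09 N m (1 N at the knob), holds it where it is left; no spring.
- knob (a point): Axis of the dimmer's knob at a good grip height, 92 mm above the bench, 90 mm from the pivot axis. The knob is an upright black cylinder, 16 mm diameter; its top is 14 mm above this point, its foot 33 mm below. It stands on the end of a flat steel lever 10 mm wide, whose upper side is 26 mm below this point. x axis: from the knob to the pivot.
- pivot (a point): The lever's pivot on the station's top (station x = 60, y = 70, z = 50 mm). The marker turns about the same axis.
- marker (a joint): Angle of the brass preset marker, same zero, sense and pivot as dimmer: the lever is set when both angles are equal. Between -0.1 and 0.6 at the start; it is stiff (0.15 N m) and must stay where it is.
- marker_tip (a point): Top of the brass preset marker, a low tab 16 by 8 mm that stands 6 mm over the station's top, on the rim of the scale of dark ticks 120 mm from the pivot, outside the knob's path. Its x axis points to the pivot.
- dish_big: Bystander: the larger lidded dish, 80 mm in diameter, 20 mm high; loose. Origin: centre of underside. It and the small dish may stand in either place.
- jar: Bystander: amber glass jar with a black cap, 28 mm in diameter, 30 mm high, standing between the two dishes; loose. Origin: centre of underside.
- mouse: Bystander: black computer mouse, 100 x 62 x 36 mm, at the left; loose. Origin: centre of underside.
- driver: Bystander: screwdriver 150 mm long, about 25 mm high, lying behind the station; loose.
- joystick: Bystander: fixed white control box, 120 x 100 x 35 mm, with a black joystick up to 105 mm high, left of the station. Origin: centre of underside.
There are look-alikes about, which are no part of the job. What is shaped like the dish but blue is not meant.

How it is judged:
On the way, in this order (a step that is already met when the one before it is completed fails the run):
1. the small dish stands level on the window, its centre within 10 mm of the window's centre, let go (horizontal distance between dish and window below 0.01 m and z of dish in the frame of window between -0.004 and 0.005 m and angle between dish's own z axis and vertical below 0.08 rad and linear speed of dish below 0.02 m/s and contact force between the fingers and dish below 0.05 N), for 0.2 s.
2. the dimmer lever is within 0.07 rad (4 degrees) of the marker and at rest (angle between the x axis of knob and the x axis of marker_tip, either way round below 0.07 rad and velocity of joint dimmer between -0.05 and 0.05 rad/s), for 0.3 s.
At the end, for the whole second after the job is handed in: The small dish stands level (within 0.08 rad) and still on the station's top with its centre within 10 mm of the window's centre; the dimmer lever is at rest within 0.07 rad (4 degrees) of the marker (all of step 2 and horizontal distance between dish and window below 0.01 m and z of dish in the frame of window between -0.004 and 0.005 m and angle between dish's own z axis and vertical below 0.08 rad and linear speed of dish below 0.02 m/s); the robot touches nothing.
It fails at once if the dish strikes or is pressed on the station with more than 15 N (contact force between dish and station above 15 N).
It fails at once if the marker is moved by more than 4 mm (distance of marker_tip from where it was at the start of the episode above 0.004 m).
It fails at once if the boom or its camera is pushed with more than 8 N (contact force between any of the arm, the fingers, dish and boom above 8 N).
It fails at once if the large dish, the jar, the mouse or the screwdriver is moved by more than 25 mm (distance of any of dish_big, jar, mouse, driver from where it was at the start of the episode above 0.025 m).
It also fails if it takes over 72 s, if anything falls off the work surface, if the arm or the gripper's body presses on something with over 40 N, if the wrist force passes 120 N, or if a joint passes its speed limit or range.

### The arm

A 7-joint arm with a two-finger parallel gripper is mounted at the origin on the work surface. World frame = base frame: x ahead of the robot, y to its left, z up, the work surface at z = 0. Lengths are in m, angles in rad, forces in N, time in s.
With the tool pointing down it reaches from about 0.35 to 0.9 m from the base axis. Payload 8.1 kg.
Tool frame: the origin (TCP) lies between the finger pads, 19 mm behind the fingertips; this is the grasp point; z points along the fingers, y is the line along which they close (so a half turn about z gives the same grasp; the last joint's range is limited). The gripper opens to 92 mm and grips with 3 to 60 N. Pads are 19 mm wide; open, the fingers measure 130 mm over their backs; the gripper's body (75 mm by 190 mm) begins 47 mm behind the grasp point.
Start: joints at [-1.395, 0.434, 0.025, 1.573, -0.012, 1.134, -0.075], TCP at [0.172, 0.601, 0.246] pointing down, gripper open.
Joint ranges: [-2.62, 2.62], [-0.44, 2.09], [-1.27, 1.32], [0.08, 2.57], [-1.32, 4.46], [0.12, 2], [-2.74, 2.74]. Speed limits (rad/s): [2.22, 2.22, 3.01, 3.01, 3.14, 3.14, 3.14].

### API

Orientations are given as a rotation vector (axis times angle).
In Python, from cell import observe, get_image, sign_off, find_in, trace, place_of gives the robot as it stands. The module is installed in compiled form; this text tells all that it offers.
- The arm moves only by the shell command python3 -m handwheel 'ROWS' [OPENING] [FORCE]. ROWS is JSON, a list of rows, each a list of 6 numbers: the shift along the tool's x, y, z each as a share of 0.02 m, from -1 to 1, then the turn, a rotation vector about the tool's x, y, z each as a share of 4 degrees, from -1 to 1. A call has 1 to 8 rows; each row shifts and turns the commanded pose from where the row before left it, along the tool's axes as they then stand; what a row does not reach is not made up. A row lasts 1/12 s, in which the tool goes at most 41.7 mm and 7.16 degrees, less where a joint would pass 70% of its speed; a pose out of reach is approached as far as the arm can. A call with a number of a shift or a turn outside -1 to 1 is refused whole. A call with a gripper value outside its range is refused whole. OPENING is the opening, from 0 (shut) to 1 (fully open), set as the call begins (- or left out, the last holds). The fingers move at their own pace and stop on an object; FORCE is the grip in N (left out, the last holds). Time passes only in rows, so rows that do not move let the fingers close. It gives the time, the measured TCP pose, the force, the opening and the grip force at its end, in the units of the state.
- observe(): the state, without advancing time (a new reading comes with each control period).
- get_image(name): name is "side" or "top" or "wrist"; returns a dict with "image" (384x512x3 uint8, red, green, blue), "fx", "fy", "cx", "cy" (pixels), "k1" (the pictures are not rectified: a ray, as slopes to the right and down, at radius r is drawn at 1 + k1 r^2 times it, then the intrinsics apply), "position" and "orientation" of the camera in the world. Camera axes: x right, y down, z forward; pixel columns grow to the right and rows downward; lengths in m; the calibration is good to about 2 mm. A picture is of the moment at which its call begins. There is no depth.
- sign_off(): hands the job in; it is judged then, once.
Trained networks look in the newest picture that a camera, given by its name, has taken for a name from the list of things; names that differ only in an ending like _2 or _b are one class to them, and where a whole thing is asked for, a point or a joint stands for the part that bears it (a point fixed in the world has none). Each returns a list of dicts, best first, with "score" (0 to 1); they miss things now and then, are a little off and sometimes report something else, mostly with a low value. They report only what shows in the picture. A call takes as long as a camera call. They do not tell look-alikes from the thing itself.
- find_in(label, camera): "rect" ([centre column, centre row, width, height] as shares, 0 to 1, of the picture: columns of its width, rows of its height, round what is visible of it).
- trace(label, camera): "region" (384x512 bool, what is visible of it) and "rect" ([centre column, centre row, width, height] as shares, 0 to 1, of the picture: columns of its width, rows of its height, round what is visible of it).
- place_of(label, camera): "point" ([column, row] as shares, 0 to 1, of the picture: columns of its width, rows of its height: a listed point, or the origin of a listed thing).
The state is a dict: "clock": time; "joints": joint angles; "dq": joint speeds; "joint_efforts": joint torques, N m; "position": TCP position; "ee_rot": TCP orientation; "force": force on the tool from outside, world axes, zero at the start; "ft_torque": the same for the moment, N m; "width": opening from 0.0 (shut) to 1.0 (fully open); "gripper_force": force on a finger pad.
Only numpy, scipy, OpenCV 4.12 (cv2) and the standard library are available. Lean on these libraries where they do the work, as an engineer would, in place of code of your own. Each camera call takes 0.05 s, during which the arm holds its last target. There are 200 camera calls.

## Working session

There is one attempt and no reset: what is moved stays moved. The work goes in short steps, Python scripts to look and compute and a shell command to move; the robot and the scene stay as the last step left them, time stands still between calls to the robot, and variables do not carry over. Pictures are saved under pics/ and viewed, at most 10 in all, crops included, and the job is handed in when it is done.

```bash
mkdir -p pics; cat > h.py <<'E'
import numpy as np, cv2
from scipy.spatial.transform import Rotation as R
from cell import *
def rot(o):
    o=np.array(o,float)
    return o if o.shape==(3,3) else (R.from_rotvec(o).as_matrix() if o.size==3 else R.from_quat(o).as_matrix())
def ray(g,uv):
    d=np.array([(uv[0]-g['cx'])/g['fx'],(uv[1]-g['cy'])/g['fy']]); p=d.copy()
    for _ in range(20): p=d/(1+g['k1']*(p@p))
    return np.array(g['position']), rot(g['orientation'])@np.array([p[0],p[1],1])
def onz(g,uv,z):
    o,d=ray(g,uv); return o+d*(z-o[2])/d[2]
def proj(g,P):
    c=rot(g['orientation']).T@(np.array(P)-g['position']); s=c[:2]/c[2]; s=s*(1+g['k1']*(s@s))
    return s*[g['fx'],g['fy']]+[g['cx'],g['cy']]
def px(p): return np.array([p[0]*512,p[1]*384])
def save(g,n): cv2.imwrite('pics/'+n,g['image'][:,:,::-1])
E
python3 - <<'E'
from h import *
np.set_printoptions(precision=4,suppress=True)
s=observe(); print(s)
for c in('top','side'):
    g=get_image(c); save(g,c+'0.png'); print(c,{k:v for k,v in g.items() if k!='image'})
    for l,z in [('station',0),('window',.05),('dish',0),('dish_big',0),('jar',0),('knob',.092),('pivot',.05),('marker_tip',.056),('joystick',0),('mouse',0)]:
        for r in place_of(l,c)[:3]: print(l,round(r['score'],2),px(r['point']),onz(g,px(r['point']),z)[:2])
E
cd pics; python3 -c "
import cv2,numpy as np
a=cv2.imread('top0.png');b=cv2.imread('side0.png')
for n,i in(('t',a),('s',b)): cv2.imwrite(n+'0b.png',cv2.resize(i,(800,600),interpolation=cv2.INTER_CUBIC))"
```

```text
{'clock': 0.0, 'joints': array([-1.3946,  0.4352,  0.025 ,  1.5741, -0.0116,  1.134 , -0.0751]), 'dq': array([-0.0005, -0.0018, -0.0017, -0.0004,  0.0006, -0.    ,  0.0011]), 'joint_efforts': array([ -0.0008, -66.7848,   0.9845, -31.4465,  -0.0605,   0.0426,
         0.0002]), 'position': array([0.1719, 0.6004, 0.2447]), 'ee_rot': array([-0.4365, -3.111 ,  0.0025]), 'force': array([ 0.0488, -0.8194,  0.1907]), 'ft_torque': array([ 0.0421, -0.0234,  0.0299]), 'gripper_force': 0.0, 'width': 0.9997399815768727}
top {'fx': 432.3947399324309, 'fy': 432.3947399324309, 'cx': 257.80896705324835, 'cy': 195.34366619980474, 'k1': -0.05218906022033921, 'position': array([0.3849, 0.0305, 1.2111]), 'orientation': array([-2.1485,  2.1387, -0.2012])}
station 0.82 [248.0128 187.6992] [0.6108 0.0339]
dish 0.73 [329.6256 263.6928] [ 0.3972 -0.1946]
dish 0.65 [384.1024 291.4176] [ 0.3209 -0.3452]
dish 0.61 [362.8032 247.9104] [ 0.441  -0.2894]
jar 0.53 [385.1776 221.184 ] [ 0.5167 -0.3565]
jar 0.36 [229.0176 208.2048] [0.5515 0.0872]
pivot 0.57 [219.8016 167.3088] [0.658  0.1117]
marker_tip 0.46 [230.29
[... 248 characters left out ...]
706654743, 'position': array([ 0.2756, -0.7699,  0.7013]), 'orientation': array([-2.1732,  0.3869, -0.1861])}
station 0.76 [262.1952 212.5056] [0.6065 0.0302]
window 0.57 [279.296  217.8048] [ 0.6172 -0.0637]
dish 0.89 [198.4    352.2816] [ 0.3215 -0.3396]
dish 0.86 [244.992  319.4112] [ 0.4359 -0.2978]
dish 0.61 [215.3984 284.0832] [ 0.4034 -0.1808]
dish_big 0.85 [330.9056 315.8016] [ 0.6143 -0.3552]
jar 0.67 [293.6832 328.896 ] [ 0.5242 -0.3562]
knob 0.73 [241.8176 168.192 ] [0.5839 0.1412]
pivot 0.91 [270.592  181.4016] [0.6621 0.1029]
marker_tip 0.57 [322.0992 194.1888] [ 0.7716 -0.0168]
marker_tip 0.47 [269.4144 182.208 ] [0.6536 0.0922]
joystick 0.75 [213.504  149.6832] [0.5744 0.4371]
```

View pics/t0b.png

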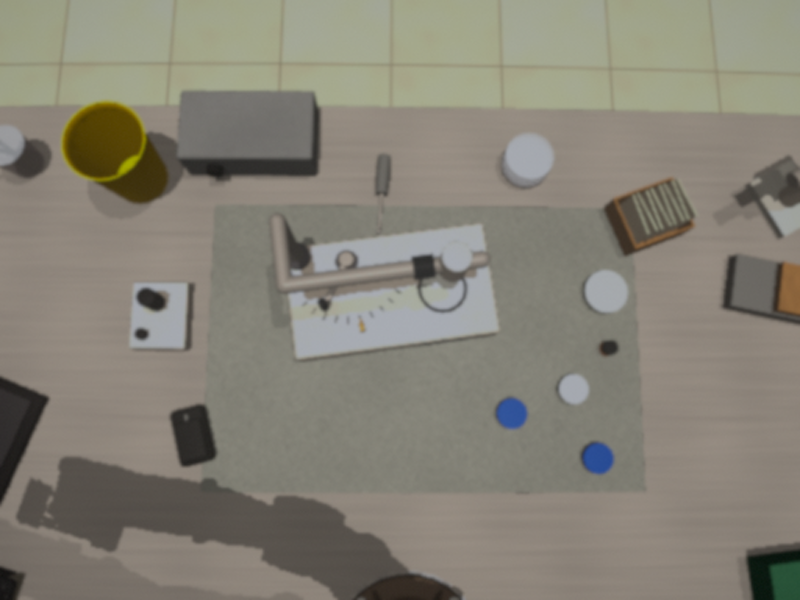

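View pics/s0b.png

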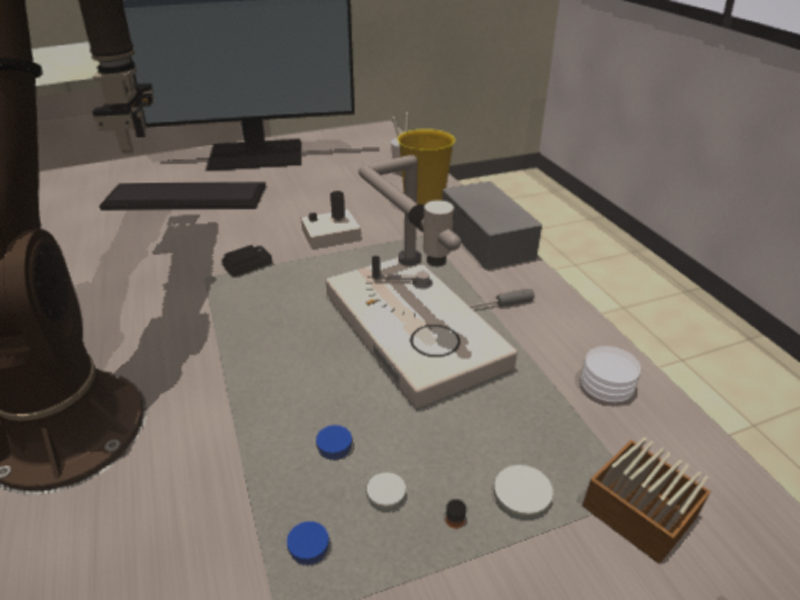

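Top view (800 px scale): small white dish at (574,389), jar (609,348), big dish (606,292), blue look-alikes (512,413) and (598,458). The knob is at (325,303), the brass marker at (361,325) and the window ring at (442,288). Next I'll fit the station pose from its corners in both views.

```bash
cat > fit.py <<'E'
from h import *
from scipy.optimize import least_squares
np.set_printoptions(precision=4,suppress=True)
G={c:get_image(c) for c in('top','side')}
C={'top':[((484,225),(.1,-.18)),((498,332),(-.1,-.18)),((297,358),(-.1,.18))],
   'side':[((513,352),(.1,-.18)),((415,390),(-.1,-.18)),((328,288),(-.1,.18))]}
obs=[]
for c in C:
    gr=cv2.cvtColor(G[c]['image'],cv2.COLOR_RGB2GRAY)
    for p,s in C[c]:
        q=np.array([[p]],np.float32)*.64
        q2=cv2.cornerSubPix(gr,q.copy(),(4,4),(-1,-1),(3,50,.01))
        print(c,q.ravel(),q2.ravel()); obs.append((c,q2.ravel(),s))
T=lambda v,p:np.array([v[0]+p[0]*np.cos(v[2])-p[1]*np.sin(v[2]),v[1]+p[0]*np.sin(v[2])+p[1]*np.cos(v[2])])
f=lambda v:np.concatenate([proj(G[c],[*T(v,s),.05])-q for c,q,s in obs])
r=least_squares(f,[.61,.03,0],loss='soft_l1'); v=r.x; print('station',v,'res',f(v))
W=T(v,(-.01,-.09));P=T(v,(.06,.07));print('window',W,'pivot',P)
# dish: white blob; brass marker: hue
for c,z,pd in(('top',.02,(574,389)),('side',.02,(386,489))):
    g=G[c];im=g['image'];p=np.array(pd)*.64
    m=(im.min(2)>150).astype(np.uint8);m2=np.zeros_like(m);cv2.circle(m2,tuple(int(a) for a in p),20,1,-1)
    M=cv2.moments(m*m2,True);q=[M['m10']/M['m00'],M['m01']/M['m00']]
    print(c,'dish px',q,'n',M['m00'],onz(g,q,.012))
    hsv=cv2.cvtColor(im,cv2.COLOR_RGB2HSV).astype(int)
    mk=(hsv[...,1]>90)&(hsv[...,0]>8)&(hsv[...,0]<30)
    yy,xx=np.nonzero(mk)
    k=[(a,b) for a,b in zip(xx,yy) if abs(np.hypot(*(onz(g,(a,b),.055)[:2]-P))-.12)<.02]
    if k:
        q=np.mean(k,0);X=onz(g,q,.055)[:2];d=R.from_euler('z',-v[2]).as_matrix()[:2,:2]@(X-P)
        print('marker px',q,len(k),X,np.hypot(*d),'ang',np.arctan2(-d[1],-d[0]))
    # knob: dark pixels near radius .09 at z .106
    dk=im.max(2)<60;yy,xx=np.nonzero(dk)
    k=[(a,b) for a,b in zip(xx,yy) if abs(np.hypot(*(onz(g,(a,b),.085)[:2]-P))-.09)<.025]
    if k:
        q=np.mean(k,0);X=onz(g,q,.083)[:2];d=R.from_euler('z',-v[2]).as_matrix()[:2,:2]@(X-P)
        print('knob px',q,len(k),X,np.hypot(*d),'ang',np.arctan2(-d[1],-d[0]))
    print('proj window',proj(g,[*W,.05])/.64,'pivot',proj(g,[*P,.05])/.64)
E
python3 fit.py
python3 -c "
import cv2
a=cv2.imread('pics/top0.png')[140:240,170:330];b=cv2.imread('pics/side0.png')[150:260,200:340]
import numpy as np
cv2.imwrite('pics/crop.png',np.hstack([cv2.resize(a,(400,300),interpolation=2),cv2.resize(b,(382,300),interpolation=2)]))"
```

```text
top [309.76 144.  ] [307.788  142.7159]
top [318.72 212.48] [318.4747 211.8504]
top [190.08 229.12] [189.8823 229.4221]
side [328.32 225.28] [330.3895 224.9021]
side [265.6 249.6] [266.0368 250.2692]
side [209.92 184.32] [209.92 184.32]
station [0.6102 0.0284 0.1388] res [ 1.3595 -1.2947  2.0836  0.0016 -1.4177  0.1223  1.0704 -0.5823 -0.866
  0.0605 -3.3195 -6.9814]
window [ 0.6127 -0.0621] pivot [0.6599 0.106 ]
top dish px [367.31102362204723, 248.48425196850394] n 254.0 [ 0.4389 -0.2989  0.012 ]
marker px [231.3333 208.8333] 6 [0.5423 0.0783] 0.12081854381145826 ang 0.09237497292999942
knob px [192.9071 165.35  ] 140 [0.6551 0.1814] 0.07550726095467566 ang -1.6459351305767582
proj window [442.2789 287.3262] pivot [346.7133 260.3798]
side dish px [246.78645833333334, 312.0364583333333] n 384.0 [ 0.4431 -0.2895  0.012 ]
marker px [236.7778 192.6667] 9 [0.5456 0.0774] 0.1178587882380057 ang 0.10623358521158004
knob px [240.2222 171.2889] 45 [0.5783 0.1401] 0.08840749056929555 ang -0.5340059586182412
proj window [433.6058 340.3761] pivot [421.1556 282.8195]
```

View pics/crop.png

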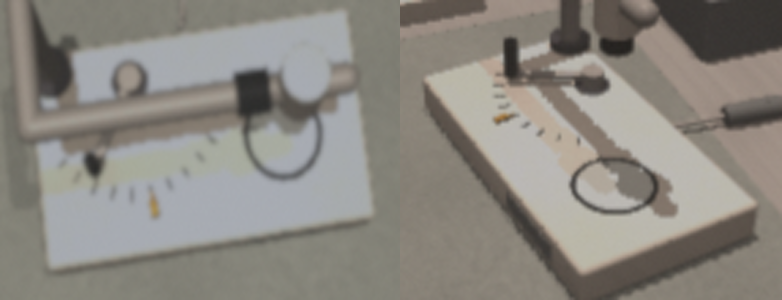

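The crop confirms the fit: window (0.613,-0.062), knob angle about -0.53, marker about +0.10. I'll write a planning helper, then travel to a pre-grasp pose above the dish.

```bash
cat > plan.py <<'E'
from h import *
import sys
np.set_printoptions(precision=3,suppress=True)
def Rt(h,lean):
    z=np.array([np.sin(lean)*np.cos(h),np.sin(lean)*np.sin(h),-np.cos(lean)]); y=np.array([-np.sin(h),np.cos(h),0])
    return np.c_[np.cross(y,z),y,z]
def plan(h,leandeg,*pts):
    "turn in place to heading/lean, then straight shifts through pts"
    s=observe(); A=rot(s['ee_rot']); B=Rt(h,np.radians(leandeg)); p=np.array(s['position'])
    w=R.from_matrix(A.T@B).as_rotvec(True)/4; print('t',s['clock'],'pos',p,'F',s['force'],'w',s['width'],'g',s['gripper_force'],'j',s['joints'])
    n=int(np.ceil(abs(w).max()-.03)); print('turn total',w,'rows',n,'each',w/max(n,1))
    for q in pts:
        d=B.T@(np.array(q)-p)/.02; n=int(np.ceil(abs(d).max()-1e-6)); n=max(n,1); print('shift to',q,'total',d,'rows',n,'each',d/n); p=np.array(q)
E
python3 -c "
from plan import *
plan(-.45,0,[.38,.25,.28],[.40,-.25,.25])"
```

```text
t 1.2 pos [0.172 0.601 0.246] F [0.151 0.223 0.301] w 1.0024474841147468 g 0.0 j [-1.395  0.435  0.025  1.573 -0.012  1.134 -0.075]
turn total [ 0.001 -0.     2.451] rows 3 each [ 0.    -0.     0.817]
shift to [0.38, 0.25, 0.28] total [-16.994 -11.274  -1.723] rows 17 each [-1.    -0.663 -0.101]
shift to [0.4, -0.25, 0.25] total [-11.775 -22.076   1.5  ] rows 23 each [-0.512 -0.96   0.065]
```

```bash
H="python3 -m handwheel"
$H '[[0,0,0,0,0,0.82],[0,0,0,0,0,0.82],[0,0,0,0,0,0.82],[-1,-0.66,-0.1,0,0,0],[-1,-0.66,-0.1,0,0,0],[-1,-0.66,-0.1,0,0,0],[-1,-0.66,-0.1,0,0,0],[-1,-0.66,-0.1,0,0,0]]' 1
$H '[[-1,-0.66,-0.1,0,0,0],[-1,-0.66,-0.1,0,0,0],[-1,-0.66,-0.1,0,0,0],[-1,-0.66,-0.1,0,0,0],[-1,-0.66,-0.1,0,0,0],[-1,-0.66,-0.1,0,0,0],[-1,-0.66,-0.1,0,0,0],[-1,-0.66,-0.1,0,0,0]]'
$H '[[-1,-0.66,-0.1,0,0,0],[-1,-0.66,-0.1,0,0,0],[-1,-0.66,-0.1,0,0,0],[-1,-0.66,-0.1,0,0,0],[0,0,0,0,0,0]]'
python3 -c "
from plan import *
plan(-.45,0,[.40,-.25,.25])"
```

```text
clock: 1.87
position: [0.2338, 0.4969, 0.2557]
ee_rot: [0.702, 3.062, 0.0]
force: [0.8, -0.2, -0.8]
width: 0.999
gripper_force: 0.0
clock: 2.53
position: [0.3318, 0.3321, 0.2718]
ee_rot: [0.702, 3.062, 0.001]
force: [0.9, 0.9, 0.6]
width: 0.998
gripper_force: 0.0
clock: 2.95
position: [0.3829, 0.2466, 0.2802]
ee_rot: [0.711, 3.058, -0.0]
force: [0.5, -0.2, -0.6]
width: 0.996
gripper_force: 0.0
t 2.95 pos [0.383 0.247 0.28 ] F [ 0.48  -0.228 -0.648] w 0.996256997318048 g 0.0 j [-0.918  0.117  0.255  1.93  -0.032  1.098  0.464]
turn total [ 0.004  0.026 -0.094] rows 1 each [ 0.004  0.026 -0.094]
shift to [0.4, -0.25, 0.25] total [-11.57  -21.985   1.511] rows 22 each [-0.526 -0.999  0.069]
```

```bash
H="python3 -m handwheel"
for i in 1 2; do $H '[[-0.52,-1,0.07,0,0,0],[-0.52,-1,0.07,0,0,0],[-0.52,-1,0.07,0,0,0],[-0.52,-1,0.07,0,0,0],[-0.52,-1,0.07,0,0,0],[-0.52,-1,0.07,0,0,0],[-0.52,-1,0.07,0,0,0],[-0.52,-1,0.07,0,0,0]]' | head -2; done
$H '[[-0.52,-1,0.07,0,0,0],[-0.52,-1,0.07,0,0,0],[-0.52,-1,0.07,0,0,0],[-0.52,-1,0.07,0,0,0],[-0.52,-1,0.07,0,0,0],[-0.52,-1,0.07,0,0,0],[0,0,0,0,0,0],[0,0,0,0,0,0]]'
python3 - <<'E'
from plan import *
plan(-.45,40)
for c in('wrist','top','side'):
    g=get_image(c); save(g,c+'1.png'); print(c,g['position'])
    for r in trace('dish',c):
        q=px(r['rect'][:2]); ys,xs=np.nonzero(r['region']); m=g['image'][r['region']].mean(0)
        print(round(r['score'],2),q,len(xs),m.round(),onz(g,(xs.mean(),ys.mean()),.012)[:2])
E
```

```text
clock: 3.62
position: [0.3854, 0.0697, 0.2684]
clock: 4.28
position: [0.3908, -0.1106, 0.2573]
clock: 4.95
position: [0.3945, -0.2458, 0.2487]
ee_rot: [-0.706, -3.061, 0.001]
force: [0.2, 0.3, 0.2]
width: 1.004
gripper_force: 0.0
t 4.95 pos [ 0.395 -0.246  0.249] F [0.162 0.316 0.188] w 1.003629268639449 g 0.0 j [-0.211  0.188  0.777  1.986 -0.153  1.026  1.755]
turn total [ -0.024 -10.001  -0.041] rows 10 each [-0.002 -1.    -0.004]
wrist [ 0.331 -0.214  0.387]
0.97 [307.302 142.618] 1790 [ 27.  52. 100.] [ 0.398 -0.181]
0.93 [235.059 215.309] 1624 [170. 169. 148.] [ 0.441 -0.293]
0.58 [153.702 137.818] 1845 [ 54. 106. 204.] [ 0.319 -0.332]
0.2 [446.31  201.869] 5567 [169. 170. 164.] [ 0.549 -0.044]
top [0.385 0.03  1.211]
0.78 [383.027 291.494] 271 [ 43.  80. 153.] [ 0.317 -0.333]
0.78 [327.731 263.232] 279 [36. 49. 80.] [ 0.395 -0.185]
0.71 [368.026 253.594] 133 [126. 123. 107.] [ 0.427 -0.302]
side [ 0.276 -0.77   0.701]
0.78 [195.891 348.787] 603 [ 55.  81. 146.] [ 0.32  -0.334]
0.69 [247.552 315.84 ] 454 [135. 127. 110.] [ 0.442 -0.293]
0.66 [213.811 281.702] 373 [40. 49. 76.] [ 0.398 -0.183]
0.58 [329.626 191.002] 204 [103.  97.  91.] [0.834 0.045]
```

View pics/wrist1.png

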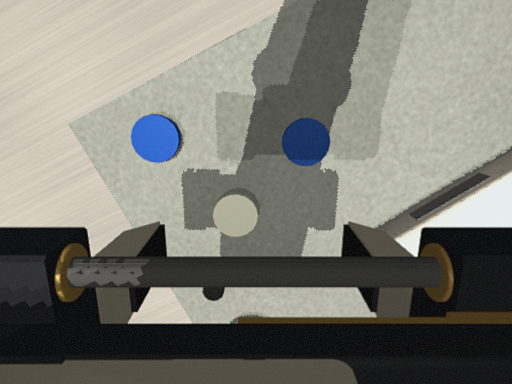

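The wrist picture shows the white dish at (235,215), with the blue discs at (155,138) and (305,142) and the jar at (213,290). Dish is at (0.441,-0.293). Leaning next, then over the dish.

```bash
H="python3 -m handwheel"
$H '[[0,0,0,0,-1,0],[0,0,0,0,-1,0],[0,0,0,0,-1,0],[0,0,0,0,-1,0],[0,0,0,0,-1,0],[0,0,0,0,-1,0],[0,0,0,0,-1,0],[0,0,0,0,-1,0]]' 0.88 | head -2
$H '[[0,0,0,0,-1,0],[0,0,0,0,-1,0],[0,0,0,0,0,0],[0,0,0,0,0,0]]' 
python3 -c "
from plan import *
plan(-.45,40,[.432,-.2886,.1],[.432,-.2886,.024])"
```

```text
clock: 5.92
position: [0.3952, -0.2436, 0.2495]
clock: 6.25
position: [0.3939, -0.2483, 0.2493]
ee_rot: [0.559, 2.42, -0.204]
force: [0.1, -0.8, -0.2]
width: 0.884
gripper_force: 0.0
t 6.25 pos [ 0.394 -0.248  0.249] F [ 0.08  -0.805 -0.172] w 0.8835601897159229 g 0.0 j [-0.032 -0.161  0.414  2.486  0.674  0.169  0.886]
turn total [-0.134 -0.414 -0.013] rows 1 each [-0.134 -0.414 -0.013]
shift to [0.432, -0.2886, 0.1] total [ 2.814 -0.986  7.387] rows 8 each [ 0.352 -0.123  0.923]
shift to [0.432, -0.2886, 0.024] total [2.443 0.    2.911] rows 3 each [0.814 0.    0.97 ]
```

```bash
H="python3 -m handwheel"
$H '[[0.35,-0.12,0.92,0,0,0],[0.35,-0.12,0.92,0,0,0],[0.35,-0.12,0.92,0,0,0],[0.35,-0.12,0.92,0,0,0],[0.35,-0.12,0.92,0,0,0],[0.35,-0.12,0.92,0,0,0],[0.35,-0.12,0.92,0,0,0],[0,0,0,0,0,0]]' | head -2
python3 -c "
from plan import *
plan(-.45,40,[.432,-.2886,.1],[.432,-.2886,.024])"
```

```text
clock: 6.92
position: [0.4038, -0.2718, 0.2083]
t 6.9167 pos [ 0.404 -0.272  0.208] F [-0.514 -0.139  0.101] w 0.8779886357607525 g 0.0 j [-0.746 -0.137  1.206  2.554  1.946  0.135 -0.297]
turn total [-0.439 -0.256 -0.067] rows 1 each [-0.439 -0.256 -0.067]
shift to [0.432, -0.2886, 0.1] total [ 2.23  -0.142  5.198] rows 6 each [ 0.372 -0.024  0.866]
shift to [0.432, -0.2886, 0.024] total [2.443 0.    2.911] rows 3 each [0.814 0.    0.97 ]
```

Joints 4 and 6 are near their limits with this heading. I'll reduce the lean, swing the heading left to bring the wrist further out, then lean again.

```bash
H="python3 -m handwheel"
$H '[[0,0,0,0,1,0],[0,0,0,0,1,0],[0,0,0,0,1,0],[0,0,0,0,1,0],[0,0,0,0,1,0],[0,0,0,0,1,0],[0,0,0,0,0,0],[0,0,0,0,0,0]]' | head -2
python3 -c "
from plan import *
plan(.3,15,[.43,-.296,.18])"
```

```text
clock: 7.58
position: [0.4029, -0.2851, 0.2136]
t 7.5833 pos [ 0.403 -0.285  0.214] F [ 1.171  0.56  -0.311] w 0.8812173518517763 g 0.0 j [-0.98  -0.304  1.306  2.416  1.019  0.453  0.618]
turn total [ -4.971   3.399 -10.337] rows 11 each [-0.452  0.309 -0.94 ]
shift to [0.43, -0.296, 0.18] total [-0.66  -0.922  1.914] rows 2 each [-0.33  -0.461  0.957]
```

```bash
H="python3 -m handwheel"
$H '[[0,0,0,-0.45,0.31,-0.94],[0,0,0,-0.45,0.31,-0.94],[0,0,0,-0.45,0.31,-0.94],[0,0,0,-0.45,0.31,-0.94],[0,0,0,-0.45,0.31,-0.94],[0,0,0,-0.45,0.31,-0.94],[0,0,0,-0.45,0.31,-0.94],[0,0,0,-0.45,0.31,-0.94]]' | head -2
$H '[[0,0,0,-0.45,0.31,-0.94],[0,0,0,-0.45,0.31,-0.94],[0,0,0,-0.45,0.31,-0.94],[0,0,0,0,0,0],[0,0,0,0,0,0]]' | head -2
python3 -c "
from plan import *
plan(.3,40,[.431,-.296,.12])"
```

```text
clock: 8.25
position: [0.3814, -0.2704, 0.2361]
clock: 8.67
position: [0.3688, -0.2579, 0.2492]
t 8.6667 pos [ 0.369 -0.258  0.249] F [0.073 0.715 0.008] w 0.8802054385080263 g 0.0 j [-0.969 -0.432  1.316  2.175  0.381  0.87   2.014]
turn total [-0.632 -6.223  0.024] rows 7 each [-0.09  -0.889  0.003]
shift to [0.431, -0.296, 0.12] total [ 2.306 -2.74   6.496] rows 7 each [ 0.329 -0.391  0.928]
```

```bash
H="python3 -m handwheel"
python3 -c "
from plan import *
s=observe();A=rot(s['ee_rot']);print(A.T@(np.array([.52,-.36,.28])-s['position'])/.02/8)"
python3 -c "
from plan import *
plan(.3,14)"
```

```text
[-0.747 -0.882  0.038]
t 8.6667 pos [ 0.369 -0.258  0.249] F [0.073 0.715 0.008] w 0.8802054385080263 g 0.0 j [-0.969 -0.432  1.316  2.175  0.381  0.87   2.014]
turn total [-0.617  0.276 -0.118] rows 1 each [-0.617  0.276 -0.118]
```

```bash
H="python3 -m handwheel"
$H '[[-0.75,-0.88,0.04,0,0,0],[-0.75,-0.88,0.04,0,0,0],[-0.75,-0.88,0.04,0,0,0],[-0.75,-0.88,0.04,0,0,0],[-0.75,-0.88,0.04,0,0,0],[-0.75,-0.88,0.04,0,0,0],[-0.75,-0.88,0.04,0,0,0],[-0.75,-0.88,0.04,0,0,0]]' | head -2
$H '[[0,0,0,0,0,0],[0,0,0,0,0,0]]' | head -2
python3 -c "
from plan import *
plan(.3,40,[.431,-.296,.12])"
```

```text
clock: 9.33
position: [0.4448, -0.292, 0.3413]
clock: 9.5
position: [0.4442, -0.2916, 0.3408]
t 9.5 pos [ 0.444 -0.292  0.341] F [-0.346  0.724  0.125] w 0.880135923167775 g 0.0 j [-1.088 -0.435  1.317  1.936  0.427  1.026  1.953]
turn total [-1.676 -5.745  0.296] rows 6 each [-0.279 -0.957  0.049]
shift to [0.431, -0.296, 0.12] total [ 7.628 -0.017  8.008] rows 9 each [ 0.848 -0.002  0.89 ]
```

The elbow redundancy is wound up, with j2 and j3 at their limits. I'll fit a kinematic model to the logged samples so I can reason about this.

```bash
cat > kin.py <<'E'
from plan import *
import itertools
from scipy.optimize import least_squares
J=np.array([[-1.3946,.4352,.025,1.5741,-.0116,1.134,-.0751],[-.918,.117,.255,1.93,-.032,1.098,.464],[-.211,.188,.777,1.986,-.153,1.026,1.755],[-.032,-.161,.414,2.486,.674,.169,.886],[-.746,-.137,1.206,2.554,1.946,.135,-.297],[-.98,-.304,1.306,2.416,1.019,.453,.618],[-.969,-.432,1.316,2.175,.381,.87,2.014],[-1.088,-.435,1.317,1.936,.427,1.026,1.953]])
X=np.array([[.1719,.6004,.2447],[.383,.247,.28],[.395,-.246,.249],[.394,-.248,.249],[.404,-.272,.208],[.403,-.285,.214],[.369,-.258,.249],[.444,-.292,.341]])
D=lambda h,l,w:Rt(h,np.radians(l))@R.from_rotvec(np.array(w)*4,degrees=True).as_matrix().T
Q=[rot(r) for r in([-.4365,-3.111,.0025],[.711,3.058,0],[-.706,-3.061,.001],[.559,2.42,-.204])]+[D(-.45,40,[-.439,-.256,-.067]),D(.3,15,[-4.971,3.399,-10.337]),D(.3,40,[-.632,-6.223,.024]),D(.3,40,[-1.676,-5.745,.296])]
ax='zyzyzyz'
def fk(p,s,q):
    A=np.eye(3);x=np.zeros(3)
    o=p[:24].reshape(8,3)
    for i in range(7):
        x=x+A@o[i]; A=A@R.from_euler(ax[i],s[i]*q[i]+(p[24+i])).as_matrix()
    return x+A@o[7],A@R.from_rotvec(p[31:34]).as_matrix()
def res(p,s):
    r=[]
    for q,x,B in zip(J,X,Q):
        a,A=fk(p,s,q); r+=[(a-x)*3,(A-B).ravel()*.5]
    return np.concatenate(r+[p[:24]*1e-4,p[24:31]*1e-3])
p0=np.zeros(34);o=p0[:24].reshape(8,3);o[1,2]=.36;o[3,2]=.42;o[5,2]=.4;o[7,2]=.25
if __name__=='__main__':
    best=None
    for t in itertools.product([1,-1],repeat=4):
      for y in(1,):
        s=np.array([t[0],1,t[1],1,t[2],1,t[3]])
        for c7 in(0,np.pi/2,np.pi,-np.pi/2):
            p=p0.copy();p[30]=c7
            r=least_squares(res,p,args=(s,),max_nfev=60)
            if best is None or r.cost<best[0]: best=(r.cost,r.x,s); print(s,c7,r.cost)
    np.savez('kin.npz',p=best[1],s=best[2]); p,s=best[1:]
    print(p[:24].reshape(8,3),p[24:])
    for q,x,B in zip(J,X,Q):
        a,A=fk(p,s,q);print((a-x)*1000,R.from_matrix(A.T@B).magnitude())
E
timeout 500 python3 kin.py
```

```text
[1 1 1 1 1 1 1] 0 0.7400329684820465
[1 1 1 1 1 1 1] -1.5707963267948966 0.740032894414203
[ 1  1  1  1  1  1 -1] 1.5707963267948966 0.7180145333229091
[-1  1  1  1  1  1  1] 0 7.536152991515711e-06
[-1  1  1  1  1  1  1] 1.5707963267948966 7.353539590776582e-06
[-1  1  1  1  1  1  1] 3.141592653589793 7.2347265106568e-06
[-1  1  1  1  1  1  1] -1.5707963267948966 7.19742246014149e-06
[-1  1 -1  1  1  1  1] 0 7.193920724445581e-06
[-1  1 -1  1  1  1  1] -1.5707963267948966 7.193920712062184e-06
[-1  1 -1  1 -1  1  1] 0 7.1921379101732816e-06
[-1  1 -1  1 -1  1 -1] 0 2.2589678002648985e-06
[-1  1 -1  1 -1  1 -1] 3.141592653589793 2.258967789914339e-06
[-1  1 -1  1 -1  1 -1] -1.5707963267948966 2.2589677824562968e-06
[[ 0.     0.     0.135]
 [ 0.001 -0.018  0.135]
 [-0.001 -0.018  0.277]
 [ 0.001 -0.009  0.279]
 [-0.001 -0.007  0.213]
 [ 0.    -0.001  0.215]
 [ 0.     0.     0.175]
 [ 0.    -0.     0.175]] [-0.001  0.001 -0.    -0.     0.001 -0.001 -0.     0.     0.003 -4.713]
[0.044 0.007 0.005] 0.0006559308642692478
[-0.072  0.002  0.143] 0.0007051070453227824
[-0.001  0.007 -0.164] 0.0004650311124794282
[ 0.045 -0.036  0.008] 0.0004261920946753064
[-0.092  0.113  0.217] 0.00037812401257013534
[ 0.074 -0.092 -0.381] 0.0006254352451378313
[ 0.005 -0.16   0.195] 0.00010231937276243654
[-0.002  0.158 -0.022] 0.0006553222100924982
```

```bash
cat > sim.py <<'E'
from kin import *
Z=np.load('kin.npz');P=Z['p'];S=Z['s']
lo=np.array([-2.62,-.44,-1.27,.08,-1.32,.12,-2.74]);hi=np.array([2.62,2.09,1.32,2.57,4.46,2,2.74])
f=lambda q:fk(P,S,q)
def err(q,x,B):
    a,A=f(q); return np.r_[x-a,R.from_matrix(B@A.T).as_rotvec()]
def jac(q):
    a,A=f(q);M=np.zeros((6,7));e=1e-5
    for i in range(7):
        b,C=f(q+e*np.eye(7)[i]);M[:3,i]=(b-a)/e;M[3:,i]=R.from_matrix(C@A.T).as_rotvec()/e
    return M
def ik(q,x,B,kn=0.,qn=None,lam=.02,n=6):
    q=q.copy()
    for _ in range(n):
        e=err(q,x,B);M=jac(q);Ji=M.T@np.linalg.inv(M@M.T+lam**2*np.eye(6))
        dq=Ji@e
        if kn: dq+=(np.eye(7)-Ji@M)@(kn*(qn-q))
        q=np.clip(q+np.clip(dq,-.1,.1),lo+.004,hi-.004)
    return q
def run(q,rows,**k):
    x,B=f(q)
    for r in rows:
        r=np.array(r,float);x=x+B@r[:3]*.02;B=B@R.from_rotvec(r[3:]*4,degrees=True).as_matrix();q=ik(q,x,B,**k)
    return q
if __name__=='__main__':
    q0=J[0]
    for k in ({},dict(kn=.02,qn=(lo+hi)/2),dict(kn=.1,qn=(lo+hi)/2),dict(kn=.05,qn=J[0])):
        q=run(q0,[[0,0,0,0,0,.82]]*3+[[-1,-.66,-.1,0,0,0]]*17,**k);print(q)
        q=run(q,[[-.52,-1,.07,0,0,0]]*22,**k);print(q)
        q=run(q,[[0,0,0,0,-1,0]]*10,**k);print(q)
        q=run(q,[[.35,-.12,.92,0,0,0]]*7,**k);print(q)
    print(J[1:5])
    # feasible solutions by random search
    rng=np.random.default_rng(0)
    T={'dish h.3':([.431,-.296,.024],Rt(.3,np.radians(40))),'dish h.14':([.431,-.294,.024],Rt(.14,np.radians(40))),'dish h-.45':([.432,-.2886,.024],Rt(-.45,np.radians(40))),'win':([.603,-.063,.075],Rt(.14,np.radians(40))),'knob':([.58,.14,.092],Rt(.14,np.radians(40)))}
    for n,(x,B) in T.items():
      sol=[]
      for _ in range(60):
        q=ik(rng.uniform(lo,hi),np.array(x),B,n=60)
        if np.linalg.norm(err(q,x,B))<2e-3: sol.append((min((q-lo).min(),(hi-q).min()),q))
      sol.sort(key=lambda a:-a[0]);print(n,len(sol));[print('  ',m.round(2),q) for m,q in sol[:4]]
E
timeout 550 python3 sim.py
```

```text
[-0.924  0.118  0.251  1.931 -0.031  1.098  0.46 ]
[-0.216  0.185  0.781  1.988 -0.151  1.026  1.754]
[ 0.131 -0.144  0.27   2.503  0.69   0.124  0.869]
[ 1.026  0.376 -0.622  2.531  2.679  0.439 -1.017]
[-0.151  0.186 -0.63   1.877  0.123  1.118  0.293]
[ 0.483  0.172 -0.048  1.941  0.013  1.029  1.549]
[ 0.298 -0.126  0.12   2.493  0.423  0.124  1.135]
[ 1.138  0.408 -0.76   2.53   2.529  0.453 -0.856]
[-0.077  0.201 -0.72   1.872  0.149  1.124  0.268]
[ 0.563  0.178 -0.142  1.934  0.033  1.031  1.527]
[-0.112 -0.18   0.477  2.516  0.981  0.149  0.578]
[-1.454 -0.436  1.316  2.566  2.131  0.71  -0.46 ]
[-0.951  0.117  0.281  1.933 -0.035  1.097  0.465]
[-0.143  0.176  0.688  1.984 -0.128  1.024  1.724]
[-0.219 -0.206  0.567  2.519  1.044  0.183  0.52 ]
[-1.481 -0.436  1.316  2.566  2.075  0.789 -0.411]
[[-0.918  0.117  0.255  1.93  -0.032  1.098  0.464]
 [-0.211  0.188  0.777  1.986 -0.153  1.026  1.755]
 [-0.032 -0.161  0.414  2.486  0.674  0.169  0.886]
 [-0.746 -0.137  1.206  2.554  1.946  0.135 -0.297]]
dish h.3 3
   0.11 [ 1.706  1.02  -1.142  2.243  1.433  0.228  1.447]
   0.
[... 396 characters left out ...]
 -1.143  2.533  2.388  0.991 -0.46 ]
   0.04 [ 1.332  0.948 -1.112  2.534  2.409  0.97  -0.493]
   0.03 [ 1.295  0.903 -1.048  2.536  2.453  0.932 -0.562]
   0.03 [ 1.256  0.864 -0.985  2.539  2.497  0.899 -0.628]
win 19
   0.27 [ 0.85   0.749 -0.997  2.305  2.335  0.528 -0.324]
   0.26 [ 0.808  0.713 -0.929  2.307  2.406  0.492 -0.415]
   0.26 [ 0.766  0.682 -0.865  2.31   2.479  0.462 -0.508]
   0.26 [ 0.74   0.666 -0.826  2.312  2.525  0.447 -0.565]
knob 39
   0.23 [ 0.318  0.679 -0.996  2.339  2.08   0.8   -0.578]
   0.23 [ 0.286  0.653 -0.945  2.341  2.098  0.766 -0.612]
   0.23 [ 0.231  0.617 -0.864  2.344  2.129  0.717 -0.666]
   0.22 [ 0.149  0.573 -0.748  2.35   2.178  0.656 -0.746]
```

The model reproduces the robot's IK (damped, no null-space term). Good grasps lie in the flipped-wrist family, j5 around 2.5–4. Next: simulate candidate detours as a few constant-row segments to reach that family.

```bash
cat > detour.py <<'E'
from sim import *
import time
def ikf(q,x,B): return ik(q,x,B,n=40)
def seg_rows(x0,B0,x1,B1):
    w=R.from_matrix(B0.T@B1).as_rotvec(True)/4; n=int(np.ceil(max(abs(w).max()/.95,np.linalg.norm(x1-x0)/.02/.9,1)))
    # constant shift c in body axes so that sum of rotated steps = displacement
    w=np.round(w/n,2);M=np.zeros((3,3));A=B0.copy();dR=R.from_rotvec(w*4,degrees=True).as_matrix()
    for _ in range(n): M+=A*.02;A=A@dR
    c=np.round(np.linalg.solve(M,x1-x0),2)
    return n,np.r_[c,w]
def simseg(q,x,B,n,r):
    zs=[];m=[]
    for _ in range(n):
        x=x+B@r[:3]*.02;B=B@R.from_rotvec(r[3:]*4,degrees=True).as_matrix();q=ik(q,x,B,n=2);zs.append(f(q)[0]);m.append(np.minimum(q-lo,hi-q))
    return q,x,B,np.array(zs),np.array(m)
if __name__=='__main__':
    qn=np.array(observe()['joints']);rng=np.random.default_rng(1);t0=time.time()
    xh=np.array([.431,-.294,.14]);out=[]
    while time.time()-t0<400:
        fl=rng.integers(2);B=Rt(.14,np.radians(40))@(np.diag([-1,-1,1.]) if fl else np.eye(3))
        qg=ikf(rng.uniform([0,0,-1.2,1.8,1.5,.2,-2.6],[1.8,1.2,.3,2.5,4.3,.9,2.6]),xh,B)
        if np.linalg.norm(err(qg,xh,B))>2e-3: continue
        K=5;q=qn.copy();x,A=f(q);segs=[];zz=[];mm=[]
        for k in range(1,K+1):
            x1,A1=f(qn+(qg-qn)*k/K)
            if k==K:x1,A1=xh,B
            n,r=seg_rows(x,A,x1,A1)
            if abs(r).max()>1: break
            q,x,A,z,m=simseg(q,x,A,n,r);segs.append((n,r));zz.append(z);mm.append(m)
        else:
            e=np.linalg.norm(err(q,xh,B));z=np.vstack(zz)
            q2=q
            for zz_ in np.arange(.13,.02,-.01): q2=ik(q2,np.r_[xh[:2],zz_],B,n=3)
            e2=np.linalg.norm(err(q2,np.r_[xh[:2],.024],B))
            sc=min(np.minimum(q2-lo,hi-q2).min(),np.minimum(q-lo,hi-q).min())
            if e<.02 and e2<.01 and z[:,2].min()>.1: out.append((sc,fl,segs,q,q2,z))
    out.sort(key=lambda a:-a[0]);print(len(out))
    for sc,fl,segs,q,q2,z in out[:2]:
        print('score',sc,'flip',fl,'hover q',q,'grasp q',q2,'zmin',z.min(0),z.max(0))
        for n,r in segs: print(n,r.tolist())
E
timeout 560 python3 detour.py
```

```text
0
```

```bash
cat > fast.py <<'E'
import sim, numpy as np
from kin import R,Rt
P,S,lo,hi=sim.P,sim.S,sim.lo,sim.hi
O=P[:24].reshape(8,3);C7=R.from_rotvec(P[31:34]).as_matrix()
AX=[np.array([0,0,1.]) if a=='z' else np.array([0,1.,0]) for a in 'zyzyzyz']
def fkj(q):
    A=np.eye(3);x=np.zeros(3);ox=[];ow=[]
    for i in range(7):
        x=x+A@O[i];ox.append(x);ow.append(A@AX[i]*S[i]);t=S[i]*q[i]+P[24+i];c,s=np.cos(t),np.sin(t)
        A=A@(np.array([[c,-s,0],[s,c,0],[0,0,1]]) if i%2==0 else np.array([[c,0,s],[0,1,0],[-s,0,c]]))
    x=x+A@O[7];W=np.array(ow);M=np.vstack([np.cross(W,x-np.array(ox)).T,W.T]);return x,A@C7,M
def rv(A):
    v=np.array([A[2,1]-A[1,2],A[0,2]-A[2,0],A[1,0]-A[0,1]])/2;s=np.linalg.norm(v);c=(np.trace(A)-1)/2
    return v*(np.arctan2(s,c)/s if s>1e-9 else 1)
def ik(q,x,B,kn=0,qn=None,lam=.02,n=3,clip=.1):
    for _ in range(n):
        a,A,M=fkj(q);e=np.r_[x-a,rv(B@A.T)];Ji=M.T@np.linalg.inv(M@M.T+lam**2*np.eye(6));q=np.clip(q+np.clip(Ji@e,-clip,clip),lo+.004,hi-.004)
    return q
def err(q,x,B): a,A,_=fkj(q);return np.linalg.norm(np.r_[x-a,rv(B@A.T)])
def f(q): return fkj(q)[:2]
E
cat > search.py <<'E'
from fast import *
import fast,detour,time
detour.ik=fast.ik;detour.f=fast.f
from detour import seg_rows,simseg
from plan import observe
np.set_printoptions(precision=3,suppress=True)
def search(T,seed,xh,Bs,qn):
    rng=np.random.default_rng(seed);t0=time.time();out=[];cnt=[0,0,0,0]
    while time.time()-t0<T:
        fl=rng.integers(2);B=Bs[fl]
        qg=ik(rng.uniform([0,0,-1.2,1.8,1.5,.2,-2.6],[1.8,1.2,.3,2.5,4.3,.9,2.6]),xh,B,n=40)
        if err(qg,xh,B)>2e-3: continue
        cnt[0]+=1
        qm=qn+(qg-qn)*rng.uniform(.2,.8,7)+rng.normal(0,.35,7);qm=np.clip(qm,lo+.1,hi-.1)
        K=3;way=[qn+(qm-qn)*k/K for k in range(1,K+1)]+[qm+(qg-qm)*k/K for k in range(1,K+1)]
        q=qn.copy();x,A=f(q);segs=[];zz=[];ok=True;N=0
        for k,w in enumerate(way):
            x1,A1=f(w)
            if k==len(way)-1:x1,A1=xh,B
            n,r=seg_rows(x,A,x1,A1);N+=n
            if abs(r).max()>1 or N>110 or x1[2]<.12 or x1[0]>.6: ok=False;break
            q,x,A,z,m=simseg(q,x,A,n,r);segs.append((n,r));zz.append(z)
            if err(q,x,A)>.12: ok=False;break
        if not ok: cnt[1]+=1;continue
        e=err(q,xh,B);z=np.vstack(zz);cnt[2]+=1
        if e>.03 or z[:,2].min()<.1 or z[:,0].max()>.6: continue
        q2=q
        for h in np.arange(.13,.02,-.01): q2=ik(q2,np.r_[xh[:2],h],B)
        q2=ik(q2,np.r_[xh[:2],.024],B,n=5);e2=err(q2,np.r_[xh[:2],.024],B)
        if e2>.005: continue
        out.append((min(np.minimum(q2-lo,hi-q2).min(),np.minimum(q-lo,hi-q).min())-.001*N,fl,segs,q,q2,z))
    return cnt,out
def go(a): return search(*a)
if __name__=='__main__':
    from multiprocessing import Pool,cpu_count
    qn=np.array(observe()['joints']);xh=np.array([.431,-.294,.14]);B=Rt(.14,np.radians(40));Bs=[B,B@np.diag([-1,-1,1.])]
    n=cpu_count()
    with Pool(n) as p: rs=p.map(go,[(200,s,xh,Bs,qn) for s in range(n)])
    print(n,sum(np.array(c) for c,_ in rs));out=sorted(sum((o for _,o in rs),[]),key=lambda a:-a[0]);print(len(out))
    for sc,fl,segs,q,q2,z in out[:2]:
        print('score',sc,'flip',fl,'rows',sum(n for n,_ in segs),'hover q',q,'grasp q',q2,'z',z.min(0),z.max(0))
        for n,r in segs: print(n,r.round(2).tolist())
E
OMP_NUM_THREADS=1 timeout 560 python3 search.py
```

```text
4 [4431 4072  359    0]
0
```

```bash
cat > unwind.py <<'E'
from fast import *
import fast,detour,time
detour.ik=fast.ik;detour.f=fast.f
from detour import seg_rows,simseg
from plan import observe
np.set_printoptions(precision=3,suppress=True)
def go(a):
    T,seed,qn=a;rng=np.random.default_rng(seed);t0=time.time();out=[]
    while time.time()-t0<T:
        q=qn.copy();x,A=f(q);segs=[];zz=[];N=0;ok=True
        for k in range(rng.integers(2,5)):
            while 1:
                r,az,z=rng.uniform(.38,.75),rng.uniform(-1.3,1.3),rng.uniform(.18,.5);x1=np.array([r*np.cos(az),r*np.sin(az),z])
                if x1[0]<.48 or (x1[1]<-.3 and x1[0]<.6): break
            h0=np.arctan2(A[1,1],A[0,1])-np.pi/2
            A1=Rt(h0+rng.uniform(-.8,.8),rng.uniform(-.2,.4))
            n,r=seg_rows(x,A,x1,A1);N+=n
            if N>130 or abs(r).max()>1: ok=False;break
            q,x,A,z,m=simseg(q,x,A,n,r);segs.append((n,r));zz.append(z)
            if err(q,x,A)>.15: 
                x,A=f(q)
        if not ok or not segs: continue
        z=np.vstack(zz)
        if z[:,2].min()<.16 or err(q,x,A)>.03 or ((z[:,0]>.52)&(z[:,1]>-.25)).any(): continue
        # want j3 near -.3, j1 large, central margins
        sc=-abs(q[2]+.3)-.003*N-3*max(0,.1-q[1])-abs(x[1]+.3)
        out.append((sc,segs,q,x,z))
    return sorted(out,key=lambda a:-a[0])[:3]
if __name__=='__main__':
    from multiprocessing import Pool
    qn=np.array(observe()['joints'])
    with Pool(4) as p: out=sorted(sum(p.map(go,[(120,s,qn) for s in range(4)]),[]),key=lambda a:-a[0])
    for sc,segs,q,x,z in out[:3]:
        print('score',sc,'rows',sum(n for n,_ in segs),'q',q,'x',x,'z',z.min(0),z.max(0))
        for n,r in segs: print(n,r.round(2).tolist())
E
OMP_NUM_THREADS=1 timeout 560 python3 unwind.py
```

```text
score -0.3123293257116865 rows 54 q [ 0.967  0.44  -0.385  1.473 -0.151  1.242  2.736] x [ 0.506 -0.365  0.308] z [ 0.359 -0.381  0.308] [0.506 0.054 0.494]
20 [-0.5, 0.66, -0.35, -0.13, 0.17, -0.31]
25 [0.65, -0.52, 0.3, -0.01, 0.1, 0.09]
9 [-0.69, -0.44, 0.33, -0.1, -0.7, -0.82]
score -0.36212795115686547 rows 87 q [ 0.67   0.38  -0.211  1.836 -0.015  0.903  2.736] x [ 0.471 -0.288  0.185] z [ 0.45  -0.288  0.185] [0.518 0.471 0.384]
43 [-0.55, 0.72, -0.02, -0.07, 0.07, -0.23]
44 [0.7, -0.52, 0.19, -0.0, -0.02, 0.03]
score -0.3817906438131039 rows 78 q [ 1.249  0.295 -0.295  1.554 -0.147  1.381  2.736] x [ 0.297 -0.442  0.35 ] z [ 0.297 -0.442  0.284] [0.477 0.185 0.463]
27 [-0.2, 0.86, 0.11, -0.06, 0.05, 0.01]
33 [0.1, -0.88, -0.17, 0.0, 0.17, 0.08]
6 [0.31, 0.6, -0.57, 0.08, -0.31, -0.56]
12 [0.74, -0.05, 0.41, -0.07, -0.35, -0.73]
```

A short left-up and back loop unwinds it in simulation. Run its first segment.

```bash
H="python3 -m handwheel"
for i in 1 2; do $H '[[-0.5,0.66,-0.35,-0.13,0.17,-0.31],[-0.5,0.66,-0.35,-0.13,0.17,-0.31],[-0.5,0.66,-0.35,-0.13,0.17,-0.31],[-0.5,0.66,-0.35,-0.13,0.17,-0.31],[-0.5,0.66,-0.35,-0.13,0.17,-0.31],[-0.5,0.66,-0.35,-0.13,0.17,-0.31],[-0.5,0.66,-0.35,-0.13,0.17,-0.31],[-0.5,0.66,-0.35,-0.13,0.17,-0.31]]' | head -2; done
$H '[[-0.5,0.66,-0.35,-0.13,0.17,-0.31],[-0.5,0.66,-0.35,-0.13,0.17,-0.31],[-0.5,0.66,-0.35,-0.13,0.17,-0.31],[-0.5,0.66,-0.35,-0.13,0.17,-0.31]]' | head -2
python3 -c "
from plan import *
plan(.14,0)"
```

```text
clock: 10.17
position: [0.4653, -0.1636, 0.403]
clock: 10.83
position: [0.4718, -0.0332, 0.4628]
clock: 11.17
position: [0.4692, 0.0328, 0.492]
t 11.1667 pos [0.469 0.033 0.492] F [-0.13   0.205  0.44 ] w 0.881502612157295 g 0.0 j [-1.424 -0.009  1.299  1.541 -0.008  1.579  2.166]
turn total [0.129 0.409 8.313] rows 9 each [0.014 0.045 0.924]
```

```bash
cat > pred.py <<'E'
from unwind import *
def pred(segs,q=None):
    q=np.array(observe()['joints']) if q is None else q;x,A=f(q)
    for n,r in segs:
        q,x,A,z,m=simseg(q,x,A,n,np.array(r));print(n,'q',q,'x',f(q)[0],'err',err(q,x,A),'margin',m.min(0))
    return q
E
python3 -c "
from pred import *
pred([(8,[.65,-.52,.3,-.01,.1,.09]),(8,[.65,-.52,.3,-.01,.1,.09]),(9,[.65,-.52,.3,-.01,.1,.09])])
print('pure left first')
B=fkj(np.array(observe()['joints']))[1]
c=(B.T@[0,1,-.0]).round(2);d=(B.T@[-.2,-1,-.3]*.9).round(2);print(c,d)
pred([(10,[*c,0,0,0]),(10,[*c,0,0,0]),(15,[*d,0,0,0]),(15,[*d,0,0,0])])"
```

```text
8 q [-1.244 -0.031  1.316  1.657  0.045  1.513  2.353] x [ 0.446 -0.08   0.444] err 0.04673267662298919 margin [1.205 0.38  0.004 0.913 1.33  0.428 0.387]
8 q [-0.738  0.164  1.3    1.704 -0.086  1.433  2.736] x [ 0.409 -0.228  0.4  ] err 0.030383794476104183 margin [1.44  0.434 0.004 0.866 1.234 0.498 0.004]
9 q [-0.003  0.238  0.785  1.666 -0.028  1.348  2.736] x [ 0.36  -0.373  0.359] err 0.17684761578888955 margin [1.953 0.616 0.055 0.865 1.232 0.577 0.004]
pure left first
[-0.66  0.75  0.02] [ 0.74 -0.56  0.25]
10 q [-1.476  0.225  1.208  1.431 -0.223  1.601  2.002] x [0.47  0.233 0.492] err 4.281589736752461e-06 margin [1.142 0.445 0.034 1.033 1.097 0.399 0.601]
10 q [-1.414  0.498  1.103  1.136 -0.456  1.718  1.841] x [0.47  0.432 0.492] err 5.698909246574745e-06 margin [1.147 0.692 0.122 1.056 0.864 0.282 0.751]
15 q [-1.765 -0.152  1.176  1.77   0.138  1.403  1.678] x [0.416 0.161 0.411] err 2.059107487928205e-05 margin [0.831 0.288 0.042 0.8   0.89  0.313 0.837]
15 q [-1.272 -0.436  1.026  2.039  0.409  1.358  1.909] x [ 0.362 -0.107  0.329] err 0.04983733706260236 margin [0.885 0.004 0.188 0.531 1.497 0.591 0.831]
```

```bash
sed -i 's/^        sc=.*/        mg=np.minimum(q-lo,hi-q).min();sc=-abs(q[2]+.3)-.004*N-3*max(0,.15-q[1])-abs(x[1]+.3)-3*max(0,.2-mg)/; s/rng.uniform(-.8,.8),rng/rng.uniform(-1.5,1.5),rng/; s/(120,s,qn)/(150,s+10,qn)/; s/range(rng.integers(2,5))/range(rng.integers(1,5))/' unwind.py; OMP_NUM_THREADS=1 timeout 560 python3 unwind.py
```

```text
score -0.4278899964473974 rows 72 q [ 0.844  0.258 -0.426  1.359  0.143  1.691  1.8  ] x [ 0.399 -0.314  0.452] z [ 0.337 -0.607  0.333] [0.483 0.015 0.489]
37 [0.53, -0.72, 0.13, 0.04, -0.12, 0.19]
20 [0.26, 0.88, -0.06, 0.15, 0.17, 0.66]
6 [0.2, 0.49, -0.63, -0.01, 0.3, 0.14]
9 [-0.38, -0.57, -0.24, 0.08, 0.19, -0.92]
score -0.5279426804138669 rows 59 q [ 0.468  0.11  -0.311  1.481  0.028  1.603  1.504] x [ 0.443 -0.139  0.468] z [ 0.251 -0.331  0.201] [0.476 0.016 0.487]
22 [0.56, -0.62, 0.26, -0.0, -0.02, -0.03]
16 [0.7, 0.39, 0.39, 0.05, -0.28, 0.15]
21 [-0.44, 0.53, -0.53, 0.13, 0.25, -0.03]
score -0.5388174410912696 rows 39 q [ 0.844  0.246 -0.041  1.722  0.154  1.294  2.393] x [ 0.264 -0.424  0.301] z [ 0.264 -0.424  0.255] [0.487 0.02  0.481]
24 [0.6, -0.33, 0.55, 0.04, 0.13, -0.51]
15 [0.88, 0.08, -0.01, -0.25, 0.05, 0.89]
```

```bash
H="python3 -m handwheel"
for i in 1 2 3; do $H '[[0.6,-0.33,0.55,0.04,0.13,-0.51],[0.6,-0.33,0.55,0.04,0.13,-0.51],[0.6,-0.33,0.55,0.04,0.13,-0.51],[0.6,-0.33,0.55,0.04,0.13,-0.51],[0.6,-0.33,0.55,0.04,0.13,-0.51],[0.6,-0.33,0.55,0.04,0.13,-0.51],[0.6,-0.33,0.55,0.04,0.13,-0.51],[0.6,-0.33,0.55,0.04,0.13,-0.51]]' | head -2; done
python3 -c "
from pred import *
print(observe()['joints'],err(np.array(observe()['joints']),np.zeros(3),np.eye(3)))
pred([(8,[.88,.08,-.01,-.25,.05,.89]),(7,[.88,.08,-.01,-.25,.05,.89])])"
```

```text
clock: 11.83
position: [0.4451, -0.0763, 0.404]
clock: 12.5
position: [0.4139, -0.1805, 0.3376]
clock: 13.17
position: [0.4088, -0.2437, 0.2843]
[-1.388 -0.437  1.317  2.078  0.752  1.226  2.741] 3.059471342221767
8 q [-1.308 -0.436  1.316  1.9    0.763  1.416  2.538] x [ 0.394 -0.322  0.356] err 0.15546527783335087 margin [1.238 0.004 0.004 0.517 2.069 0.584 0.016]
7 q [-1.155 -0.436  1.316  1.789  0.747  1.563  2.349] x [ 0.322 -0.394  0.4  ] err 0.19929429252920938 margin [1.33  0.004 0.004 0.688 2.067 0.437 0.229]
```

```bash
cat > cal.py <<'E'
from fast import *
import itertools
vm=.7*np.array([2.22,2.22,3.01,3.01,3.14,3.14,3.14])/12
def step(q,x,B,lam,n,mode,reset,margin=.003,w=None):
    q0=q.copy();L=lo+margin;H=hi-margin;q=np.clip(q,L,H)
    for _ in range(n):
        a,A,M=fkj(q);e=np.r_[x-a,rv(B@A.T)]
        act=np.ones(7,bool)
        for _ in range(7 if mode else 1):
            Ma=M*act;dq=Ma.T@np.linalg.solve(Ma@Ma.T+lam**2*np.eye(6),e)
            if not mode: break
            bad=act&(((q+dq<L)&(dq<0))|((q+dq>H)&(dq>0)))
            if mode==2: bad&=((q<=L+1e-6)|(q>=H-1e-6))
            if not bad.any(): break
            act&=~bad
        q=np.clip(q+dq,L,H)
    d=q-q0;k=max(1,(abs(d)/vm).max());q=q0+d/k
    return q
def srun(q,x,B,rows,lam,n,mode,reset):
    xs=[]
    for r in rows:
        r=np.array(r,float)
        if reset: x,B=f(q)
        x=x+B@r[:3]*.02;B=B@R.from_rotvec(r[3:]*4,degrees=True).as_matrix();q=step(q,x,B,lam,n,mode,reset)
    return q,x,B
from kin import J
seqs=[(J[0],[([0,0,0,0,0,.82],3),([-1,-.66,-.1,0,0,0],17),([0]*6,1)],J[1]),(J[2],[([0,0,0,0,-1,0],10),([0]*6,2)],J[3]),
(J[3],[([.35,-.12,.92,0,0,0],7),([0]*6,1)],J[4]),(J[4],[([0,0,0,0,1,0],6),([0]*6,2)],J[5]),(J[5],[([0,0,0,-.45,.31,-.94],11),([0]*6,2)],J[6]),(J[6],[([-.75,-.88,.04,0,0,0],8),([0]*6,2)],J[7]),
(J[7],[([-.5,.66,-.35,-.13,.17,-.31],20)],np.array([-1.424,-.009,1.299,1.541,-.008,1.579,2.166])),(np.array([-1.424,-.009,1.299,1.541,-.008,1.579,2.166]),[([.6,-.33,.55,.04,.13,-.51],24)],np.array([-1.388,-.437,1.317,2.078,.752,1.226,2.741]))]
if __name__=='__main__':
    np.set_printoptions(precision=3,suppress=True,linewidth=150);res=[]
    for v in itertools.product([.003,.01,.02,.04,.08,.15],[1,2,5,20],[0,1,2],[0,1]):
        E=[]
        for q,s,t in seqs:
            x,B=f(q);qq=srun(q,x,B,[r for r,n in s for _ in range(n)],*v)[0];E.append(abs(qq-t).max())
        res.append((np.sum(np.minimum(E,.5)),v,np.array(E)))
    for r in sorted(res,key=lambda a:a[0])[:8]: print(*r)
E
timeout 500 python3 cal.py
```

```text
0.221054447038719 (0.02, 20, 2, 1) [0.006 0.016 0.019 0.023 0.031 0.051 0.024 0.053]
0.2677756326679075 (0.02, 5, 2, 1) [0.006 0.005 0.038 0.06  0.031 0.051 0.025 0.053]
0.38579813954854225 (0.04, 5, 1, 1) [0.006 0.005 0.033 0.159 0.046 0.048 0.03  0.059]
0.3864279658494526 (0.01, 20, 2, 1) [0.006 0.016 0.068 0.143 0.031 0.051 0.019 0.053]
0.3974575256412845 (0.01, 5, 2, 1) [0.006 0.016 0.068 0.147 0.031 0.051 0.019 0.061]
0.4373260568582948 (0.04, 20, 1, 1) [0.006 0.013 0.08  0.157 0.038 0.048 0.024 0.07 ]
0.46284372948453795 (0.04, 20, 2, 1) [0.006 0.008 0.109 0.183 0.031 0.051 0.024 0.053]
0.4892200879907783 (0.003, 20, 2, 1) [0.006 0.022 0.132 0.172 0.031 0.051 0.024 0.053]
```

The calibrated IK model now matches all logged moves to within about 0.05 rad. Searching again with it.

```bash
cat > s2.py <<'E'
from cal import *
from detour import seg_rows
from plan import observe
import time,sys
from multiprocessing import Pool
np.set_printoptions(precision=3,suppress=True,linewidth=150)
def seg(q,n,r,k=5):
    xs=[]
    for _ in range(n):
        x,B=f(q);x=x+B@r[:3]*.02;B=B@R.from_rotvec(r[3:]*4,degrees=True).as_matrix();q=step(q,x,B,.02,k,2,1);xs.append(f(q)[0])
    return q,np.array(xs)
def to(q,x1,A1):
    x,A=f(q);n,r=seg_rows(x,A,x1,A1)
    if abs(r).max()>1: return None
    q,xs=seg(q,n,r);return q,xs,n,r
def bad(xs): return xs[:,2].min()<.15 or ((xs[:,0]>.5)&(xs[:,1]>-.25)&(xs[:,2]<.5)).any() or xs[:,0].max()>.65
mgn=lambda q:np.minimum(q-lo,hi-q).min()
xh=np.array([.431,-.294,.14])
def final(q):
    "try to lean at dish: returns best"
    best=None
    for h in(.1,.25):
      for fl in(0,1):
        B=Rt(h,np.radians(40))@(np.diag([-1,-1,1.]) if fl else np.eye(3))
        if np.linalg.norm(rv(f(q)[1].T@B))>1.9: continue
        segs=[];qq=q;ok=True;N=0
        for x in(xh,xh,np.r_[xh[:2],.024]):
            t=to(qq,x,B)
            if t is None or (x[2]>.1 and bad(t[1]-[0,0,-.04])): ok=False;break
            qq=t[0];segs.append(t[2:]);N+=t[2]
        if not ok or err(qq,np.r_[xh[:2],.024],B)>.01: continue
        sc=min(mgn(qq),.15)-.0015*N
        if best is None or sc>best[0]: best=(sc,segs,qq,h,fl)
    return best
def go(a):
    T,seed,qn=a;rng=np.random.default_rng(seed);t0=time.time();out=[]
    while time.time()-t0<T:
        q=qn.copy();segs=[];N=0
        for k in range(4):
            while 1:
                r,az,z=rng.uniform(.38,.8),rng.uniform(-1.3,1.3),rng.uniform(.18,.6);x1=np.array([r*np.cos(az),r*np.sin(az),z])
                if x1[0]<.48 or (x1[1]<-.3 and x1[0]<.6) or z>.5: break
            A=f(q)[1];h0=np.arctan2(A[1,1],A[0,1])-np.pi/2
            A1=Rt(h0+rng.uniform(-1.5,1.5),rng.uniform(-.3,.7))
            t=to(q,x1,A1)
            if t is None or N+t[2]>110 or bad(t[1]): break
            q=t[0];segs.append(t[2:]);N+=t[2]
            if q[0]>-.2 and q[2]<.9:
                b=final(q)
                if b: out.append((b[0]-.0015*N,segs,q,b))
    return sorted(out,key=lambda a:-a[0])[:3]
if __name__=='__main__':
    qn=np.array(observe()['joints'])
    with Pool(4) as p: out=sorted(sum(p.map(go,[(float(sys.argv[1]),s,qn) for s in range(4)]),[]),key=lambda a:-a[0])
    print(len(out))
    for sc,segs,q,b in out[:3]:
        print('score',sc,'q',q,'x',f(q)[0],'h,fl',b[3:],'qgrasp',b[2])
        for n,r in segs+b[1]: print(n,r.round(2).tolist())
E
OMP_NUM_THREADS=1 timeout 560 python3 s2.py 330
```

```text
8
score 0.026999999999999996 q [ 0.205  0.242 -0.038  1.921  0.83   1.002 -0.268] x [ 0.48  -0.356  0.301] h,fl (0.1, 0) qgrasp [ 1.653  0.979 -1.117  2.347  2.272  0.315  0.406]
20 [0.73, 0.14, -0.21, 0.09, -0.48, 0.94]
15 [-0.72, -0.04, -0.44, 0.24, 0.01, 0.44]
16 [0.24, 0.29, 0.77, 0.62, -0.11, 0.9]
39 [0.84, 0.11, -0.35, -0.12, 0.18, -0.27]
20 [0.42, 0.03, 0.17, -0.74, -0.01, -0.9]
4 [0.39, 0.07, 0.08, -0.78, -0.05, -0.89]
7 [0.62, 0.04, 0.65, -0.27, -0.04, -0.3]
score -0.05792796905729439 q [ 0.528  0.035 -0.727  2.176  0.857  0.907 -0.222] x [ 0.446 -0.168  0.297] h,fl (0.1, 0) qgrasp [ 1.68   1.014 -1.161  2.346  2.183  0.352  0.51 ]
20 [-0.37, -0.0, -0.82, -0.2, -0.01, 0.55]
32 [0.29, -0.77, 0.47, -0.11, -0.03, 0.61]
11 [0.09, -0.05, -0.05, -0.08, -0.91, -0.36]
22 [0.21, 0.87, -0.09, 0.23, -0.14, 0.35]
14 [0.2, -0.45, 0.55, -0.74, -0.04, -0.93]
4 [0.17, -0.32, 0.4, -0.73, -0.08, -0.78]
8 [0.5, -0.08, 0.66, -0.21, -0.04, -0.22]
score -0.17006698299420014 q [ 0.033  0.246 -1.214  2.233  0.971  0.894 -0.321] x [0.379 0.258 0.218] h,fl (0.1, 0) qgrasp [ 1.721  1.059 -1.254  2.343  2.01   0.42   0.684]
26 [0.88, -0.17, -0.32, -0.13, -0.11, 0.79]
56 [-0.13, 0.83, 0.33, 0.01, -0.14, 0.05]
32 [0.01, -0.86, 0.14, -0.04, -0.09, -0.07]
3 [0.16, -0.67, -0.09, -0.09, -0.07, 0.01]
7 [0.54, -0.04, 0.63, -0.01, -0.01, 0.0]
```

```bash
H="python3 -m handwheel"; ls --full-time h.py | cut -c30-60; date
for i in 1 2; do $H '[[0.73,0.14,-0.21,0.09,-0.48,0.94],[0.73,0.14,-0.21,0.09,-0.48,0.94],[0.73,0.14,-0.21,0.09,-0.48,0.94],[0.73,0.14,-0.21,0.09,-0.48,0.94],[0.73,0.14,-0.21,0.09,-0.48,0.94],[0.73,0.14,-0.21,0.09,-0.48,0.94],[0.73,0.14,-0.21,0.09,-0.48,0.94],[0.73,0.14,-0.21,0.09,-0.48,0.94]]' | head -2; done
$H '[[0.73,0.14,-0.21,0.09,-0.48,0.94],[0.73,0.14,-0.21,0.09,-0.48,0.94],[0.73,0.14,-0.21,0.09,-0.48,0.94],[0.73,0.14,-0.21,0.09,-0.48,0.94]]' | head -2
$H '[[-0.72,-0.04,-0.44,0.24,0.01,0.44],[-0.72,-0.04,-0.44,0.24,0.01,0.44],[-0.72,-0.04,-0.44,0.24,0.01,0.44],[-0.72,-0.04,-0.44,0.24,0.01,0.44],[-0.72,-0.04,-0.44,0.24,0.01,0.44],[-0.72,-0.04,-0.44,0.24,0.01,0.44],[-0.72,-0.04,-0.44,0.24,0.01,0.44],[-0.72,-0.04,-0.44,0.24,0.01,0.44]]' | head -2
$H '[[-0.72,-0.04,-0.44,0.24,0.01,0.44],[-0.72,-0.04,-0.44,0.24,0.01,0.44],[-0.72,-0.04,-0.44,0.24,0.01,0.44],[-0.72,-0.04,-0.44,0.24,0.01,0.44],[-0.72,-0.04,-0.44,0.24,0.01,0.44],[-0.72,-0.04,-0.44,0.24,0.01,0.44],[-0.72,-0.04,-0.44,0.24,0.01,0.44]]' | head -2
cat > pr.py <<'E'
from s2 import *
def pr(segs):
    q=np.array(observe()['joints']);print('now',q)
    for n,r in segs:
        q,xs=seg(q,n,np.array(r));print(n,'q',q,'x',xs[-1],'min',xs.min(0),'max',xs.max(0))
    return q
E
python3 -c "
from pr import *
q=np.array([-1.388,-.437,1.317,2.078,.752,1.226,2.741])
print('expected',seg(seg(q,20,np.array([.73,.14,-.21,.09,-.48,.94]))[0],15,np.array([-.72,-.04,-.44,.24,.01,.44]))[0])
q=pr([(16,[.24,.29,.77,.62,-.11,.9]),(39,[.84,.11,-.35,-.12,.18,-.27])])
b=final(q);print(b)
"
```

```text
2026-11-30 04:35:26.223352850 +
Mon Nov 30 05:13:10 UTC 2026
clock: 13.83
position: [0.3594, -0.3198, 0.324]
clock: 14.5
position: [0.2764, -0.3623, 0.331]
clock: 14.83
position: [0.2312, -0.3648, 0.3255]
clock: 15.5
position: [0.2976, -0.3627, 0.4437]
clock: 16.08
position: [0.3529, -0.3765, 0.5472]
expected [ 0.09  -0.225  0.555  1.674 -0.06   1.153  1.933]
now [ 0.125 -0.22   0.566  1.668 -0.031  1.157  1.941]
16 q [ 0.24   0.248 -0.003  1.939  0.859  0.99  -0.265] x [ 0.454 -0.392  0.297] min [ 0.358 -0.392  0.297] max [ 0.454 -0.363  0.531]
39 q [-0.427  0.112 -0.672  2.019  0.237  1.127 -0.416] x [0.274 0.272 0.26 ] min [ 0.274 -0.374  0.229] max [0.461 0.272 0.291]
None
```

```bash
H="python3 -m handwheel"
for i in 1 2; do $H '[[0.24,0.29,0.77,0.62,-0.11,0.9],[0.24,0.29,0.77,0.62,-0.11,0.9],[0.24,0.29,0.77,0.62,-0.11,0.9],[0.24,0.29,0.77,0.62,-0.11,0.9],[0.24,0.29,0.77,0.62,-0.11,0.9],[0.24,0.29,0.77,0.62,-0.11,0.9],[0.24,0.29,0.77,0.62,-0.11,0.9],[0.24,0.29,0.77,0.62,-0.11,0.9]]' | head -2; done
python3 -c "
from pr import *
b=final(pr([]));print(b)
"
```

```text
clock: 16.75
position: [0.4013, -0.3632, 0.4189]
clock: 17.42
position: [0.4531, -0.3917, 0.2955]
now [ 0.243  0.25  -0.011  1.941  0.862  0.992 -0.272]
(0.1035, [(20, array([ 0.43,  0.15,  0.15, -0.78, -0.01, -0.91])), (4, array([ 0.32,  0.18,  0.03, -0.76, -0.06, -0.83])), (7, array([ 0.6 ,  0.08,  0.63, -0.27, -0.04, -0.28]))], array([ 1.655,  0.979, -1.118,  2.346,  2.267,  0.313,  0.411]), 0.1, 0)
```

```bash
H="python3 -m handwheel"
for i in 1 2; do $H '[[0.43,0.15,0.15,-0.78,-0.01,-0.91],[0.43,0.15,0.15,-0.78,-0.01,-0.91],[0.43,0.15,0.15,-0.78,-0.01,-0.91],[0.43,0.15,0.15,-0.78,-0.01,-0.91],[0.43,0.15,0.15,-0.78,-0.01,-0.91],[0.43,0.15,0.15,-0.78,-0.01,-0.91],[0.43,0.15,0.15,-0.78,-0.01,-0.91],[0.43,0.15,0.15,-0.78,-0.01,-0.91]]' | head -2; done
$H '[[0.43,0.15,0.15,-0.78,-0.01,-0.91],[0.43,0.15,0.15,-0.78,-0.01,-0.91],[0.43,0.15,0.15,-0.78,-0.01,-0.91],[0.43,0.15,0.15,-0.78,-0.01,-0.91],[0,0,0,0,0,0]]' | head -2
python3 -c "
from pr import *
import plan
q=pr([]);plan.plan(.1,40,[.431,-.294,.14])
B=Rt(.1,np.radians(40))
for x in (xh,xh,np.r_[xh[:2],.08],np.r_[xh[:2],.024]):
    t=to(q,x,B);q=t[0];print(t[2],t[3].round(2).tolist(),q,err(q,x,B))
"
```

```text
clock: 18.08
position: [0.4631, -0.349, 0.2327]
clock: 18.75
position: [0.4554, -0.3246, 0.1891]
clock: 19.17
position: [0.445, -0.3155, 0.1639]
now [ 1.484  0.408 -0.972  2.333  2.27   0.117 -0.253]
t 19.1667 pos [ 0.445 -0.315  0.164] F [-0.748 -0.042 -0.484] w 0.8791109990143763 g 0.0 j [ 1.484  0.408 -0.972  2.333  2.27   0.117 -0.253]
turn total [-3.322 -0.371 -3.76 ] rows 4 each [-0.83  -0.093 -0.94 ]
shift to [0.431, -0.294, 0.14] total [1.218 1.138 0.536] rows 2 each [0.609 0.569 0.268]
4 [0.36, 0.24, 0.09, -0.83, -0.09, -0.94] [ 1.647  0.546 -1.134  2.318  1.758  0.122  0.479] 0.20004154341281977
3 [0.21, 0.2, 0.03, -0.62, -0.12, -0.71] [ 1.739  0.653 -1.233  2.302  1.366  0.16   1.029] 0.08596389307605362
4 [0.53, 0.08, 0.58, -0.2, -0.05, -0.22] [ 1.722  0.87  -1.222  2.328  1.849  0.255  0.741] 0.002696944335843729
4 [0.45, 0.0, 0.54, -0.01, -0.0, -0.01] [ 1.715  1.08  -1.24   2.342  2.049  0.428  0.665] 0.001540178871953326
```

```bash
H="python3 -m handwheel"
$H '[[0.36,0.24,0.09,-0.83,-0.09,-0.94],[0.36,0.24,0.09,-0.83,-0.09,-0.94],[0.36,0.24,0.09,-0.83,-0.09,-0.94],[0.36,0.24,0.09,-0.83,-0.09,-0.94],[0.21,0.2,0.03,-0.62,-0.12,-0.71],[0.21,0.2,0.03,-0.62,-0.12,-0.71],[0.21,0.2,0.03,-0.62,-0.12,-0.71],[0,0,0,0,0,0]]' | head -2
python3 -c "
from pr import *
q=pr([]);import plan
plan.plan(.1,40)
B=Rt(.1,np.radians(40))
for x in (np.r_[xh[:2],.08],np.r_[xh[:2],.07],np.r_[xh[:2],.024]):
    t=to(q,x,B);q=t[0];print(t[2],t[3].round(2).tolist(),q,err(q,x,B))
"
```

```text
clock: 19.83
position: [0.4353, -0.3007, 0.1445]
now [ 1.719  0.625 -1.204  2.3    1.353  0.135  1.022]
t 19.8333 pos [ 0.435 -0.301  0.144] F [-0.646 -0.907 -0.854] w 0.8782031912202115 g 0.0 j [ 1.719  0.625 -1.204  2.3    1.353  0.135  1.022]
turn total [-0.947 -0.223 -0.973] rows 1 each [-0.947 -0.223 -0.973]
4 [0.56, 0.1, 0.59, -0.23, -0.05, -0.25] [ 1.719  0.858 -1.217  2.327  1.843  0.247  0.738] 0.004878527419255829
1 [0.42, 0.01, 0.46, -0.05, -0.02, -0.03] [ 1.722  0.911 -1.229  2.331  1.894  0.29   0.719] 0.00022707509461309067
3 [0.49, 0.0, 0.59, 0.0, -0.0, 0.0] [ 1.714  1.081 -1.24   2.343  2.053  0.43   0.66 ] 0.0002793945991536108
```

```bash
H="python3 -m handwheel"
$H '[[0.56,0.1,0.59,-0.23,-0.05,-0.25],[0.56,0.1,0.59,-0.23,-0.05,-0.25],[0.56,0.1,0.59,-0.23,-0.05,-0.25],[0.56,0.1,0.59,-0.23,-0.05,-0.25],[0.42,0.01,0.46,-0.05,-0.02,-0.03],[0,0,0,0,0,0]]' | head -2
python3 -c "
import plan
plan.plan(.1,40,[.432,-.294,.024])"
```

```text
clock: 20.33
position: [0.4303, -0.2931, 0.0683]
t 20.3333 pos [ 0.43  -0.293  0.068] F [-0.688  0.723  0.287] w 0.880218550458465 g 0.0 j [ 1.709  0.896 -1.206  2.331  1.929  0.269  0.675]
turn total [-0.008 -0.022 -0.048] rows 1 each [-0.008 -0.022 -0.048]
shift to [0.432, -0.294, 0.024] total [ 1.361 -0.051  1.749] rows 2 each [ 0.68  -0.026  0.875]
```

```bash
H="python3 -m handwheel"
$H '[[0.45,-0.02,0.58,0,0,0],[0.45,-0.02,0.58,0,0,0],[0.46,-0.02,0.58,0,0,0],[0,0,0,0,0,0]]' 
$H '[[0,0,0,0,0,0],[0,0,0,0,0,0],[0,0,0,0,0,0],[0,0,0,0,0,0],[0,0,0,0,0,0],[0,0,0,0,0,0],[0,0,0,0,0,0]]' 0.3 10
cat > leg.py <<'E'
from pr import *
import plan
def leg(h,*pts,lean=40):
    q=np.array(observe()['joints']);plan.plan(h,lean,*pts[:1]);B=Rt(h,np.radians(lean))
    for x in pts:
        x=np.array(x);t=to(q,x,B);q=t[0];print(x,t[2],t[3].round(2).tolist(),q,round(err(q,x,B),4))
E
python3 -c "
from leg import *
leg(.1,[.43,-.294,.1],[.45,-.2,.16],[.5,-.075,.16],[.604,-.0635,.12],[.603,-.0635,.08])"; date
```

```text
clock: 20.67
position: [0.4325, -0.2949, 0.0251]
ee_rot: [-0.12, 2.442, 0.043]
force: [0.8, 0.3, -0.9]
width: 0.883
gripper_force: 0.0
clock: 21.25
position: [0.433, -0.2959, 0.0275]
ee_rot: [-0.126, 2.44, 0.037]
force: [-4.2, -0.8, 7.4]
width: 0.585
gripper_force: 10.0
t 21.25 pos [ 0.433 -0.296  0.028] F [-4.156 -0.768  7.376] w 0.5845515219542502 g 10.019940733909607 j [ 1.7    1.047 -1.216  2.337  2.074  0.395  0.626]
turn total [-0.063  0.007  0.068] rows 1 each [-0.063  0.007  0.068]
shift to [0.43, -0.294, 0.1] total [-2.223  0.109 -2.866] rows 3 each [-0.741  0.036 -0.955]
[ 0.43  -0.294  0.1  ] 4 [-0.54, 0.03, -0.72, -0.01, 0.0, 0.01] [ 1.697  0.749 -1.145  2.32   1.769  0.123  0.777] 0.0014
[ 0.45 -0.2   0.16] 7 [-0.44, 0.65, -0.19, -0.0, 0.0, 0.0] [ 1.612  0.542 -1.267  2.401  1.953  0.123  0.307] 0.0029
[ 0.5   -0.075  0.16 ] 8 [-0.3, 0.75, 0.23, -0.0, 0.0, 0.0] [ 1.194  0.478 -1.265  2.452  2.144  0.365 -0.253] 0.0017
[ 0.604 -0.064  0.12 ] 7 [-0.39, 0.01, 0.7, -0.0, 0.0, 0.0] [ 0.903  0.667 -1.091  2.282  2.11   0.5   -0.185] 0.0018
[ 0.603 -0.064  0.08 ] 3 [0.45, -0.01, 0.51, -0.0, 0.01, 0.0] [ 0.887  0.788 -1.091  2.305  2.224  0.614 -0.24 ] 0.0015
Mon Nov 30 05:14:30 UTC 2026
```

Dish gripped (53.8 mm width). Lift and carry.

```bash
H="python3 -m handwheel"
$H '[[-0.54,0.03,-0.72,0,0,0],[-0.54,0.03,-0.72,0,0,0],[-0.54,0.03,-0.72,0,0,0],[-0.54,0.03,-0.72,0,0,0],[0,0,0,0,0,0]]'
python3 -c "
from leg import *
leg(.1,[.45,-.2,.115],[.5,-.08,.115],[.595,-.0645,.115],[.603,-.0635,.08])
g=get_image('side');save(g,'side2.png')
from h import *
" ; python3 -c "
import cv2
a=cv2.imread('pics/side2.png')[180:360,150:350];cv2.imwrite('pics/side2c.png',cv2.resize(a,(640,576),interpolation=2))"
```

```text
clock: 21.67
position: [0.4298, -0.2937, 0.1022]
ee_rot: [-0.128, 2.438, 0.033]
force: [-0.3, -0.3, -1.3]
width: 0.583
gripper_force: 10.0
t 21.6667 pos [ 0.43  -0.294  0.102] F [-0.334 -0.327 -1.294] w 0.5834945817478692 g 9.999142438173294 j [ 1.703  0.749 -1.158  2.321  1.775  0.133  0.773]
turn total [-0.098  0.027  0.111] rows 1 each [-0.098  0.027  0.111]
shift to [0.45, -0.2, 0.115] total [-1.539  4.56   0.455] rows 5 each [-0.308  0.912  0.091]
[ 0.45  -0.2    0.115] 6 [-0.25, 0.77, 0.07, -0.01, 0.01, 0.02] [ 1.559  0.704 -1.267  2.443  2.189  0.303  0.127] 0.0027
[ 0.5   -0.08   0.115] 8 [-0.29, 0.71, 0.25, -0.0, -0.0, -0.0] [ 1.138  0.675 -1.266  2.492  2.226  0.577 -0.266] 0.0028
[ 0.595 -0.065  0.115] 6 [-0.62, 0.05, 0.51, -0.0, -0.0, -0.0] [ 0.938  0.703 -1.139  2.301  2.106  0.546 -0.164] 0.0027
[ 0.603 -0.064  0.08 ] 2 [0.41, 0.02, 0.8, -0.01, -0.01, -0.01] [ 0.905  0.812 -1.126  2.305  2.201  0.64  -0.205] 0.0005Traceback (most recent call last):
  File "<string>", line 4, in <module>
    g=get_image('side');save(g,'side2.png')
      ^^^^^^^^^
NameError: name 'get_image' is not defined
[ WARN:0@0.025] global loadsave.cpp:275 findDecoder imread_('pics/side2.png'): can't open/read file: check file path/integrity
Traceback (most recent call last):
TypeError: 'NoneType' object is not subscriptable
```

```bash
H="python3 -m handwheel"
$H '[[-0.25,0.77,0.07,0,0,0],[-0.25,0.77,0.07,0,0,0],[-0.25,0.77,0.07,0,0,0],[-0.25,0.77,0.07,0,0,0],[-0.25,0.77,0.07,0,0,0],[-0.25,0.77,0.07,0,0,0]]' | head -2
$H '[[-0.29,0.71,0.25,0,0,0],[-0.29,0.71,0.25,0,0,0],[-0.29,0.71,0.25,0,0,0],[-0.29,0.71,0.25,0,0,0],[-0.29,0.71,0.25,0,0,0],[-0.29,0.71,0.25,0,0,0],[-0.29,0.71,0.25,0,0,0],[-0.29,0.71,0.25,0,0,0]]' | head -2
$H '[[-0.62,0.05,0.51,0,0,0],[-0.62,0.05,0.51,0,0,0],[-0.62,0.05,0.51,0,0,0],[-0.62,0.05,0.51,0,0,0],[0,0,0,0,0,0]]'
python3 - <<'E'
from leg import *
from h import *
leg(.1,[.603,-.0635,.085])
for c in('side','top'):
    g=get_image(c);save(g,c+'2.png')
    for r in trace('dish',c)[:4]:
        ys,xs=np.nonzero(r['region']);print(c,round(r['score'],2),xs.mean(),ys.mean(),len(xs),g['image'][r['region']].mean(0).round(),onz(g,(xs.mean(),ys.mean()),.10))
a=cv2.imread('pics/side2.png')[120:270,190:390];cv2.imwrite('pics/side2c.png',cv2.resize(a,(800,600),interpolation=2))
E
```

```text
clock: 22.17
position: [0.4476, -0.1977, 0.111]
clock: 22.83
position: [0.4973, -0.0785, 0.1094]
clock: 23.25
position: [0.5637, -0.0682, 0.1111]
ee_rot: [-0.125, 2.438, 0.039]
force: [0.2, 0.4, -0.1]
width: 0.582
gripper_force: 10.0
t 23.25 pos [ 0.564 -0.068  0.111] F [ 0.176  0.431 -0.053] w 0.5820876461176909 g 9.998706132173538 j [ 0.983  0.697 -1.168  2.371  2.177  0.571 -0.231]
turn total [-0.049  0.044  0.054] rows 1 each [-0.049  0.044  0.054]
shift to [0.603, -0.0635, 0.085] total [-0.678  0.039  2.271] rows 3 each [-0.226  0.013  0.757]
[ 0.603 -0.064  0.085] 3 [-0.21, -0.0, 0.75, -0.01, 0.01, 0.01] [ 0.901  0.787 -1.113  2.303  2.198  0.617 -0.214] 0.0009
side 0.7 213.50827423167848 282.2293144208038 423 [ 45.  62. 106.] [ 0.383 -0.259  0.1  ]
side 0.63 196.8578856152513 347.34488734835355 577 [ 40.  56. 100.] [ 0.315 -0.391  0.1  ]
top 0.79 382.3176100628931 292.78930817610063 318 [ 38.  59. 105.] [ 0.323 -0.309  0.1  ]
top 0.78 287.52107279693485 196.17624521072796 261 [175. 179. 185.] [ 0.57 -0.07  0.1 ]
top 0.41 330.48214285714283 260.5892857142857 112 [ 51.  81. 146.] [ 0.404 -0.178  0.1  ]
```

View pics/side2c.png

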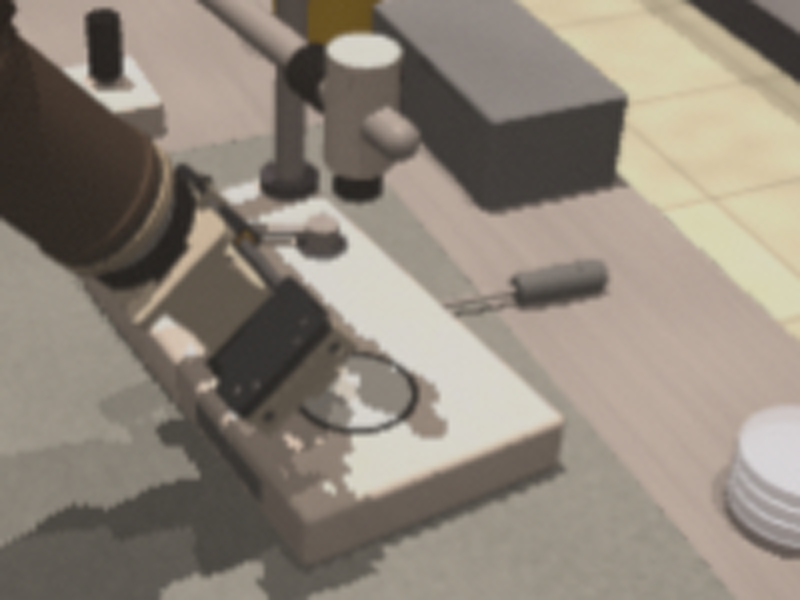

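The arm clears the boom and camera; the window ring is at crop (357,390) and the dish is hidden behind the finger. Moving over the window, then lowering slowly.

```bash
H="python3 -m handwheel"
$H '[[-0.15,0,0.55,0,0,0],[-0.15,0,0.55,0,0,0],[-0.15,0,0.55,0,0,0],[-0.15,0,0.55,0,0,0],[0,0,0,0,0,0],[0,0,0,0,0,0]]'
python3 -c "
from leg import *
leg(.1,[.6045,-.063,.081],[.6045,-.063,.078])"; date
```

```text
clock: 23.95
position: [0.5982, -0.0646, 0.0833]
ee_rot: [-0.126, 2.442, 0.04]
force: [-0.5, 0.4, -0.4]
width: 0.586
gripper_force: 10.0
t 23.95 pos [ 0.598 -0.065  0.083] F [-0.497  0.443 -0.37 ] w 0.5856368768281283 g 9.998776763677597 j [ 0.903  0.789 -1.116  2.312  2.203  0.623 -0.218]
turn total [-0.032 -0.014  0.051] rows 1 each [-0.032 -0.014  0.051]
shift to [0.6045, -0.063, 0.081] total [-0.172  0.046  0.297] rows 1 each [-0.172  0.046  0.297]
[ 0.605 -0.063  0.081] 1 [-0.13, -0.0, 0.29, -0.02, -0.02, 0.04] [ 0.896  0.8   -1.111  2.302  2.206  0.626 -0.217] 0.0004
[ 0.605 -0.063  0.078] 1 [0.09, -0.0, 0.11, 0.0, -0.0, -0.0] [ 0.894  0.808 -1.11   2.303  2.214  0.633 -0.22 ] 0.0004
Mon Nov 30 05:15:39 UTC 2026
```

```bash
H="python3 -m handwheel"
$H '[[-0.17,0.03,0.26,0,0,0],[0,0,0,0,0,0],[0.03,0,0.04,0,0,0],[0.03,0,0.04,0,0,0],[0,0,0,0,0,0]]'
$H '[[0.03,0,0.04,0,0,0],[0,0,0,0,0,0]]' | sed -n '2p;4p'
$H '[[0.03,0,0.04,0,0,0],[0,0,0,0,0,0]]' | sed -n '2p;4p'
```

```text
clock: 24.37
position: [0.6035, -0.0642, 0.0802]
ee_rot: [-0.126, 2.441, 0.038]
force: [0.0, 0.1, -0.6]
width: 0.582
gripper_force: 10.0
position: [0.6037, -0.0642, 0.0792]
force: [0.1, -0.8, -0.2]
position: [0.6038, -0.0641, 0.0781]
force: [-1.1, -0.3, 0.0]
```

```bash
H="python3 -m handwheel"
$H '[[0.02,0.03,0.06,0,0,0],[0,0,0,0,0,0]]' | sed -n '2p;4p'
$H '[[0.03,0,0.04,0,0,0],[0,0,0,0,0,0]]' | sed -n '2p;4p'
$H '[[0.03,0,0.04,0,0,0],[0,0,0,0,0,0]]' | sed -n '2p;4p'
```

```text
position: [0.6045, -0.0636, 0.0773]
force: [-1.4, -1.9, 3.2]
position: [0.6048, -0.0636, 0.0767]
force: [-5.0, -2.8, 8.4]
position: [0.605, -0.0635, 0.076]
force: [-5.9, -2.9, 9.8]
```

```bash
H="python3 -m handwheel"
$H '[[-0.03,0,-0.04,0,0,0],[0,0,0,0,0,0]]' | sed -n '2p;4p'
$H '[[0,0,0,0,0,0],[0,0,0,0,0,0],[0,0,0,0,0,0],[0,0,0,0,0,0],[0,0,0,0,0,0],[0,0,0,0,0,0]]' 0.82
$H '[[0,0,-0.5,0,0,0],[0,0,-0.8,0,0,0],[0,0,-0.8,0,0,0],[0,0,-0.8,0,0,0],[0,0,-0.8,0,0,0],[0,0,0,0,0,0]]'
python3 - <<'E'
from leg import *
from h import *
for c in('side','top'):
    g=get_image(c);save(g,c+'3.png');print(c,'win px',proj(g,[.6127,-.0621,.065]))
    for r in trace('dish',c)[:4]:
        ys,xs=np.nonzero(r['region']);print(c,round(r['score'],2),xs.mean(),ys.mean(),len(xs),g['image'][r['region']].mean(0).round(),onz(g,(xs.mean(),ys.mean()),.062))
a=cv2.imread('pics/side3.png')[120:270,190:390];cv2.imwrite('pics/side3c.png',cv2.resize(a,(800,600),interpolation=2))
E
date
```

```text
position: [0.6044, -0.0633, 0.0763]
force: [-0.3, 0.2, -0.0]
clock: 25.87
position: [0.6044, -0.0633, 0.0761]
ee_rot: [-0.126, 2.441, 0.038]
force: [-0.6, 0.6, -1.0]
width: 0.818
gripper_force: 0.0
clock: 26.37
position: [0.5555, -0.0677, 0.1345]
ee_rot: [-0.128, 2.44, 0.036]
force: [-0.4, -0.3, 0.0]
width: 0.818
gripper_force: 0.0
side win px [277.719 213.466]
side 0.81 278.5985401459854 215.8029197080292 274 [156. 149. 135.] [ 0.613 -0.069  0.062]
side 0.62 197.10264900662253 347.26490066225165 604 [ 48.  74. 137.] [ 0.318 -0.367  0.062]
side 0.56 213.12587412587413 282.032634032634 429 [ 47.  66. 116.] [ 0.389 -0.226  0.062]
top win px [283.484 182.833]
top 0.69 331.175 261.4583333333333 120 [ 54.  85. 152.] [ 0.402 -0.187  0.062]
top 0.57 283.96666666666664 185.24814814814815 270 [165. 167. 159.] [ 0.607 -0.064  0.062]
top 0.51 382.02472527472526 291.8598901098901 364 [ 52.  81. 140.] [ 0.323 -0.32   0.062]
Mon Nov 30 05:16:37 UTC 2026
```

View pics/side3c.png

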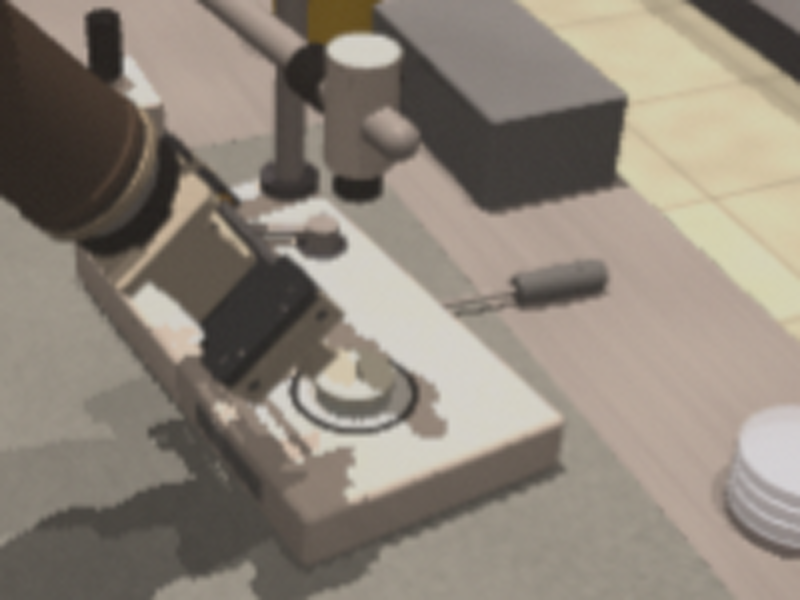

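The dish stands level, centred in the ring at crop (357,390). Now the knob, at about (0.577,0.141).

```bash
python3 -c "
from leg import *
leg(.1,[.505,-.06,.15],[.505,.135,.15],[.529,.136,.149],[.577,.1407,.093],[.570,.113,.093],[.5725,.0847,.093])"
```

```text
t 26.5667 pos [ 0.557 -0.068  0.133] F [ 0.526 -0.242 -0.514] w 0.8203356633116717 g 0.0 j [ 1.007  0.616 -1.172  2.367  2.118  0.493 -0.208]
turn total [-0.059 -0.003  0.055] rows 1 each [-0.059 -0.003  0.055]
shift to [0.505, -0.06, 0.15] total [ 1.403  0.664 -2.309] rows 3 each [ 0.468  0.221 -0.77 ]
[ 0.505 -0.06   0.15 ] 4 [0.36, 0.15, -0.58, -0.01, -0.0, 0.01] [ 1.123  0.524 -1.267  2.461  2.136  0.45  -0.276] 0.0009
[0.505 0.135 0.15 ] 11 [-0.07, 0.88, 0.06, -0.0, -0.0, 0.0] [ 0.448  0.536 -1.254  2.439  1.849  0.84  -0.543] 0.0015
[0.529 0.136 0.149] 2 [-0.43, -0.01, 0.38, -0.0, -0.01, 0.0] [ 0.444  0.562 -1.226  2.395  1.854  0.833 -0.499] 0.0007
[0.577 0.141 0.093] 5 [-0.01, -0.0, 0.74, -0.0, 0.0, 0.0] [ 0.362  0.748 -1.118  2.336  2.014  0.928 -0.535] 0.0008
[0.57  0.113 0.093] 2 [0.19, -0.68, -0.16, -0.0, 0.0, 0.0] [ 0.434  0.735 -1.123  2.37   2.053  0.896 -0.533] 0.0007
[0.573 0.085 0.093] 2 [0.01, -0.71, -0.0, -0.0, 0.0, 0.0] [ 0.51   0.728 -1.117  2.378  2.092  0.849 -0.507] 0.0007
```

```bash
H="python3 -m handwheel"
$H '[[0.36,0.15,-0.58,0,0,0],[0.36,0.15,-0.58,0,0,0],[0.36,0.15,-0.58,0,0,0],[0.36,0.15,-0.58,0,0,0]]' | sed -n '2p;4p'
$H '[[-0.07,0.88,0.06,0,0,0],[-0.07,0.88,0.06,0,0,0],[-0.07,0.88,0.06,0,0,0],[-0.07,0.88,0.06,0,0,0],[-0.07,0.88,0.06,0,0,0],[-0.07,0.88,0.06,0,0,0],[-0.07,0.88,0.06,0,0,0],[-0.07,0.88,0.06,0,0,0]]' | sed -n '2p;4p'
$H '[[-0.07,0.88,0.06,0,0,0],[-0.07,0.88,0.06,0,0,0],[-0.07,0.88,0.06,0,0,0],[-0.43,0,0.38,0,0,0],[-0.43,0,0.38,0,0,0],[0,0,0,0,0,0]]' | sed -n '2p;4p'
python3 -c "
from leg import *
leg(.1,[.577,.1407,.093])"
```

```text
position: [0.5029, -0.0603, 0.1492]
force: [-0.3, -0.5, -0.4]
position: [0.5039, 0.0815, 0.1484]
force: [0.0, 0.4, -0.2]
position: [0.5297, 0.1357, 0.1479]
force: [0.0, 0.1, 0.6]
t 28.0667 pos [0.53  0.136 0.148] F [0.017 0.065 0.563] w 0.818934544435687 g 0.0 j [ 0.417  0.546 -1.192  2.393  1.855  0.815 -0.51 ]
turn total [-0.057  0.004  0.037] rows 1 each [-0.057  0.004  0.037]
shift to [0.577, 0.1407, 0.093] total [-0.059  0.012  3.632] rows 4 each [-0.015  0.003  0.908]
[0.577 0.141 0.093] 5 [-0.01, -0.01, 0.73, -0.01, -0.0, 0.01] [ 0.348  0.733 -1.093  2.336  2.018  0.907 -0.55 ] 0.0017
```

```bash
H="python3 -m handwheel"
$H '[[-0.01,0,0.73,0,0,0],[-0.01,0,0.73,0,0,0],[-0.01,0,0.73,0,0,0],[-0.01,0,0.73,0,0,0],[-0.01,0,0.73,0,0,0],[0,0,0,0,0,0]]' | sed -n '2p;4p'
$H '[[0,0,0,0,0,0],[0,0,0,0,0,0],[0,0,0,0,0,0],[0,0,0,0,0,0],[0,0,0,0,0,0],[0,0,0,0,0,0],[0,0,0,0,0,0],[0,0,0,0,0,0]]' 0.1 5
$H '[[0,0,0,0,0,0],[0,0,0,0,0,0],[0,0,0,0,0,0],[0,0,0,0,0,0]]'
python3 -c "
from leg import *
leg(.1,[.570,.113,.093],[.5725,.0847,.093])"
```

```text
position: [0.5759, 0.1384, 0.0904]
force: [0.7, 0.5, -0.3]
clock: 29.23
position: [0.5752, 0.1404, 0.0928]
ee_rot: [-0.126, 2.441, 0.038]
force: [-0.1, -0.2, 1.0]
width: 0.288
gripper_force: 0.0
clock: 29.57
position: [0.5748, 0.1411, 0.0926]
ee_rot: [-0.127, 2.441, 0.039]
force: [-3.3, 3.0, 0.5]
width: 0.171
gripper_force: 5.0
t 29.5667 pos [0.575 0.141 0.093] F [-3.265  3.032  0.503] w 0.17138606121705552 g 4.997005462646484 j [ 0.341  0.731 -1.094  2.339  2.013  0.912 -0.549]
turn total [-0.033 -0.009  0.068] rows 1 each [-0.033 -0.009  0.068]
shift to [0.57, 0.113, 0.093] total [ 0.276 -1.372 -0.259] rows 2 each [ 0.138 -0.686 -0.129]
[0.57  0.113 0.093] 2 [0.14, -0.73, -0.12, -0.01, -0.01, 0.03] [ 0.42   0.719 -1.098  2.369  2.059  0.876 -0.548] 0.0007
[0.573 0.085 0.093] 2 [0.01, -0.71, -0.01, -0.0, -0.0, 0.0] [ 0.496  0.712 -1.092  2.378  2.099  0.829 -0.523] 0.0007
```

```bash
H="python3 -m handwheel"
$H '[[0.07,-0.35,-0.06,0,0,0],[0.07,-0.35,-0.06,0,0,0],[0.07,-0.34,-0.06,0,0,0],[0.07,-0.34,-0.06,0,0,0],[0,-0.35,0,0,0,0],[0,-0.35,0,0,0,0],[0,-0.35,0,0,0,0]]' | sed -n '2p;4p;5p'
$H '[[0,-0.35,0,0,0,0],[0,0,0,0,0,0],[0,0,0,0,0,0]]'
cat > ang.py <<'E'
from h import *
np.set_printoptions(precision=3,suppress=True)
v=[.6102,.0284,.1388];P=np.array([.6599,.106]);d2=R.from_euler('z',-v[2]).as_matrix()[:2,:2]
def ang(X): d=d2@(X-P);return np.hypot(*d),np.arctan2(-d[1],-d[0])
s=observe();print('tcp',s['position'],ang(s['position'][:2]),s['width'])
for c in('top','side'):
    g=get_image(c);im=g['image'];hsv=cv2.cvtColor(im,cv2.COLOR_RGB2HSV).astype(int);save(g,c+'_a%d.png'%int(s['clock']*10))
    for n,m,z,r,tol in(('marker',(hsv[...,1]>90)&(hsv[...,0]>8)&(hsv[...,0]<30),.055,.12,.02),('knob',im.max(2)<60,.083,.09,.025)):
        yy,xx=np.nonzero(m);k=[(a,b) for a,b in zip(xx,yy) for X in[onz(g,(a,b),z)[:2]] if abs(np.hypot(*(X-P))-r)<tol and X[0]<P[0]-.03]
        if k: q=np.mean(k,0);X=onz(g,q,z)[:2];print(c,n,q,len(k),X,ang(X))
E
python3 ang.py;date
```

```text
position: [0.5729, 0.0903, 0.0929]
force: [-1.6, 1.8, -1.3]
width: 0.173
clock: 30.4
position: [0.574, 0.0827, 0.093]
ee_rot: [-0.122, 2.441, 0.036]
force: [0.4, -1.7, -0.7]
width: 0.171
gripper_force: 5.0
tcp [0.574 0.083 0.093] (np.float64(0.08899965459473672), np.float64(0.12609850238262657)) 0.17096143829742522
top marker [220. 217.] 1 [0.52  0.108] (np.float64(0.1399231683675814), np.float64(-0.15648948668842533))
top knob [226.743 199.321] 140 [0.564 0.09 ] (np.float64(0.09754456703906682), np.float64(0.030032333313892625))
side marker [244.333 166.333] 3 [0.614 0.204] (np.float64(0.10843401085205165), np.float64(-1.2705025199300168))
side knob [240.792 173.931] 245 [0.575 0.126] (np.float64(0.08701299888369404), np.float64(-0.3689456256046233))
Mon Nov 30 05:18:24 UTC 2026
```

```bash
H="python3 -m handwheel"
$H '[[0,0,0,0,0,0],[0,0,0,0,0,0],[0,0,0,0,0,0],[0,0,0,0,0,0],[0,0,0,0,0,0]]' 0.6 | sed -n '2p;4p;5p'
$H '[[0,0,-0.9,0,0,0],[0,0,-0.9,0,0,0],[0,0,-0.9,0,0,0],[0,0,-0.9,0,0,0],[0,0,-0.9,0,0,0],[0.4,0,-0.4,0,0,0],[0.5,0,-0.5,0,0,0],[0.5,0,-0.5,0,0,0]]' | sed -n '2p;4p'
$H '[[0.5,-0.6,-0.5,0,0,0],[0.5,-0.6,-0.5,0,0,0],[0,-0.7,0,0,0,0],[0,-0.7,0,0,0,0],[0,-0.7,0,0,0,0],[0,0,0,0,0,0]]' | sed -n '2p;4p'
python3 ang.py
python3 -c "
import cv2,glob,numpy as np
t=sorted(glob.glob('pics/top_a*'))[-1];s=sorted(glob.glob('pics/side_a*'))[-1]
a=cv2.imread(t)[140:240,170:330];b=cv2.imread(s)[150:260,200:340]
cv2.imwrite('pics/crop2.png',np.hstack([cv2.resize(a,(400,300),interpolation=2),cv2.resize(b,(382,300),interpolation=2)]))"
```

```text
position: [0.5734, 0.0847, 0.0931]
force: [0.5, 0.1, -0.8]
width: 0.483
position: [0.4759, 0.0747, 0.1655]
force: [-0.3, -0.2, 0.0]
position: [0.4549, 0.004, 0.1678]
force: [-0.1, -0.6, 0.1]
tcp [0.455 0.004 0.168] (np.float64(0.2289834657215706), np.float64(0.3230095387422778)) 0.5998737738570367
top marker [231.333 208.833] 6 [0.542 0.078] (np.float64(0.12080430880064398), np.float64(0.09223739285528422))
top knob [230.    195.727] 11 [0.573 0.081] (np.float64(0.08998701859775605), np.float64(0.14098816348344514))
side marker [236.778 192.667] 9 [0.546 0.077] (np.float64(0.11784425369917353), np.float64(0.1060931822821758))
side knob [246.095 182.048] 42 [0.575 0.08 ] (np.float64(0.08821611946672608), np.float64(0.15583621738979261))
```

View pics/crop2.png

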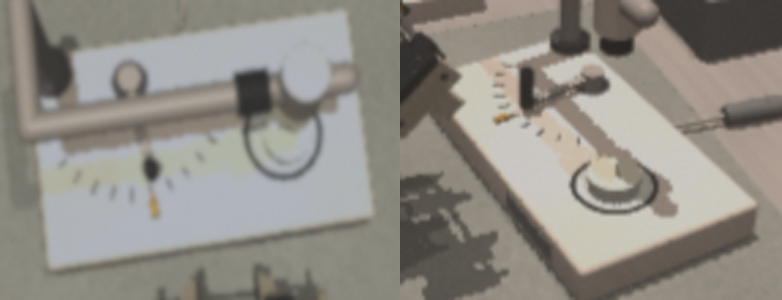

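Vision puts the lever about 0.04 rad past the marker: within tolerance, but thin. I'll regrip and nudge it back about 3.5 mm.

```bash
H="python3 -m handwheel"; python3 -c "
from leg import *
leg(.1,[.476,.075,.166],[.526,.079,.150],[.5735,.084,.093])"; date
```

```text
t 32.1833 pos [0.455 0.006 0.168] F [-0.339 -0.469  0.417] w 0.5979985980041579 g 0.0 j [ 0.952  0.284 -1.23   2.563  2.216  0.397 -0.632]
turn total [-0.063 -0.009  0.037] rows 1 each [-0.063 -0.009  0.037]
shift to [0.476, 0.075, 0.166] total [-1.003  3.326  0.97 ] rows 4 each [-0.251  0.832  0.243]
[0.476 0.075 0.166] 4 [-0.24, 0.82, 0.23, -0.01, -0.0, 0.01] [ 0.617  0.325 -1.167  2.518  1.973  0.552 -0.598] 0.0019
[0.526 0.079 0.15 ] 3 [-0.47, -0.02, 0.74, -0.0, -0.01, -0.01] [ 0.542  0.451 -1.094  2.437  1.993  0.624 -0.54 ] 0.0013
[0.574 0.084 0.093] 5 [0.0, 0.0, 0.75, -0.0, 0.0, 0.0] [ 0.454  0.671 -1.019  2.379  2.132  0.777 -0.574] 0.0014
Mon Nov 30 05:19:45 UTC 2026
```

```bash
H="python3 -m handwheel"
$H '[[-0.24,0.82,0.23,0,0,0],[-0.24,0.82,0.23,0,0,0],[-0.24,0.82,0.23,0,0,0],[-0.24,0.82,0.23,0,0,0],[-0.47,-0.02,0.74,0,0,0],[-0.47,-0.02,0.74,0,0,0],[-0.47,-0.02,0.74,0,0,0],[0,0,0,0,0,0]]' | sed -n '2p;4p'
$H '[[0,0,0.75,0,0,0],[0,0,0.75,0,0,0],[0,0,0.75,0,0,0],[0,0,0.75,0,0,0],[0,0,0.75,0,0,0],[0,0,0,0,0,0]]' | sed -n '2p;4p'
$H '[[0,0,0,0,0,0],[0,0,0,0,0,0],[0,0,0,0,0,0],[0,0,0,0,0,0],[0,0,0,0,0,0],[0,0,0,0,0,0],[0,0,0,0,0,0],[0,0,0,0,0,0]]' 0.1 5 | sed -n '2p;4p;5p;6p'
$H '[[0,0,0,0,0,0],[0,0,0,0,0,0]]' | sed -n '2p;4p;5p;6p'
```

```text
position: [0.5272, 0.0801, 0.1498]
force: [-0.5, 0.1, 0.6]
position: [0.5732, 0.0838, 0.091]
force: [-0.3, -0.9, 0.7]
position: [0.5731, 0.0826, 0.0931]
force: [-1.1, -0.3, 3.7]
width: 0.171
gripper_force: 5.0
position: [0.5731, 0.0827, 0.0931]
force: [-3.9, -2.3, 6.9]
width: 0.174
gripper_force: 5.0
```

```bash
H="python3 -m handwheel"
$H '[[0,0.1,0,0,0,0],[0,0.1,0,0,0,0],[0,0,0,0,0,0],[0,0,0,0,0,0]]' | sed -n '2p;4p'
$H '[[0,0,0,0,0,0],[0,0,0,0,0,0],[0,0,0,0,0,0],[0,0,0,0,0,0],[0,0,0,0,0,0]]' 0.6 | sed -n '2p;4p;5p'
$H '[[0,0,-0.9,0,0,0],[0,0,-0.9,0,0,0],[0,0,-0.9,0,0,0],[0,0,-0.9,0,0,0],[0,0,-0.9,0,0,0],[0.4,0,-0.4,0,0,0],[0.5,0,-0.5,0,0,0],[0.5,0,-0.5,0,0,0]]' | sed -n '2p;4p'
$H '[[0.5,-0.6,-0.5,0,0,0],[0.5,-0.6,-0.5,0,0,0],[0,-0.7,0,0,0,0],[0,-0.7,0,0,0,0],[0,-0.7,0,0,0,0],[0,0,0,0,0,0]]' | sed -n '2p;4p'
python3 ang.py
python3 - <<'E'
from h import *
for c in('side','top'):
    g=get_image(c);print(c,'expect',proj(g,[.6127,-.0621,.062]))
    for r in trace('dish',c)[:4]:
        ys,xs=np.nonzero(r['region']);print(round(r['score'],2),xs.mean(),ys.mean(),onz(g,(xs.mean(),ys.mean()),.062))
E
date
```

```text
position: [0.5723, 0.0865, 0.0927]
force: [-3.1, -1.4, 5.8]
position: [0.5726, 0.0867, 0.0927]
force: [0.7, 0.2, 0.8]
width: 0.486
position: [0.4752, 0.077, 0.1652]
force: [0.2, -0.1, 0.2]
position: [0.4543, 0.0062, 0.1677]
force: [0.6, -0.8, 0.0]
tcp [0.454 0.006 0.168] (np.float64(0.22851422635053364), np.float64(0.3131539962198463)) 0.6028810065936022
top marker [231.333 208.833] 6 [0.542 0.078] (np.float64(0.12080430880064398), np.float64(0.09223739285528422))
top knob [229.    196.273] 11 [0.572 0.084] (np.float64(0.090730878045673), np.float64(0.1087253568347044))
side marker [236.778 192.667] 9 [0.546 0.077] (np.float64(0.11784425369917353), np.float64(0.1060931822821758))
side knob [245.528 181.623] 53 [0.575 0.083] (np.float64(0.0882612168921099), np.float64(0.12499625661106523))
side expect [277.67423908 214.34674947]
0.77 196.52836879432624 347.3421985815603 [ 0.31669099 -0.366677    0.062     ]
0.67 277.97153024911034 215.37010676156584 [ 0.61172742 -0.06627805  0.062     ]
0.65 213.2341463414634 282.25853658536585 [ 0.38911907 -0.22637511  0.062     ]
top expect [283.39601353 183.04833399]
0.84 382.14886731391584 292.831715210356 [ 0.32050173 -0.32060674  0.062     ]
Mon Nov 30 05:20:49 UTC 2026
```

Both views now agree to about 0.02 rad, the marker has not moved, and the dish is centred. Handing in.

```bash
python3 -c "
from cell import *
print(sign_off())"
```

```text
the job is handed in; nothing more can be done
None
```

I handed the job in: the small dish stands level on the window, within about 5 mm of its centre, and the dimmer lever is within about 0.02 rad of the brass marker by both camera views. The marker did not move. During an earlier detour joint 6 read 0.117 rad, just under its 0.12 limit, and I don't know whether that counts against the run.

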